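# Book in a router and fit the cable clips

### The arm

A 6-joint arm with a two-finger parallel gripper is mounted at the origin on the work surface. World frame = base frame: x ahead of the robot, y to its left, z up, the work surface at z = 0. Lengths are in mm, angles in degrees, forces in N, time in s.
With the tool pointing down it reaches from about 300 to 850 mm from the base axis. Payload 4.2 kg.
Tool frame: the origin (TCP) lies at the very end of the fingers, on their centre line; the grasp point (between the pads) lies 19 mm behind it; z points along the fingers, y is the line along which they close (so a half turn about z gives the same grasp; the last joint's range is limited). The gripper opens to 91 mm and grips with 3 to 60 N. Pads are 32 mm wide; open, the fingers measure 118 mm over their backs; the gripper's body (76 mm by 178 mm) begins 60 mm behind the grasp point.
Start: joints at [-71.276, 18.312, 89.639, -0, 72.044, -1.146], TCP at [195.441, -540.783, 213.976] pointing down, gripper open.
Joint ranges: [-177.97, 177.97], [-48.28, 115.42], [12.27, 149.76], [-77.06, 257.06], [2.81, 150.46], [-146.56, 146.56]. Speed limits (degrees/s): [147.25, 147.25, 180, 180, 180, 180].

### API

Orientations are given as [roll, pitch, yaw] about the fixed x, y, z axes, in that order (R = Rz(yaw) Ry(pitch) Rx(roll)).
In Python, from workcell import env, grab_frame gives the robot as it stands. The module is installed in compiled form; this text tells all that it offers.
- The arm moves only by the tool move_arm, never from a script. Its argument "plan" is a list of rows, each an object of numbers: "tx", "ty", "tz": the shift along the tool's x, y, z in cm; "wx", "wy", "wz": the turn, a rotation vector about the tool's x, y, z in rad. In form: [{"tx": .., "ty": .., "tz": .., "wx": .., "wy": .., "wz": ..}, ...]. A call has 1 to 12 rows; each row shifts and turns the commanded pose from where the row before left it, along the tool's axes as they then stand; what a row does not reach is not made up. A row lasts 1/12 s, in which the tool goes at most 41.7 mm and 7.16 degrees, less where a joint would pass 70% of its speed; a pose out of reach is approached as far as the arm can. A call is refused whole if a number of a shift passes 4.17 or a number of a turn 0.125, either way. A call with a gripper value outside its range is refused whole. "gripper" is the finger opening in cm, from 0 to 9.12, set as the call begins (left out, the last holds). The fingers move at their own pace and stop on an object; "force" is the grip in N (left out, the last holds). Time passes only in rows, so rows that do not move let the fingers close. It gives the time, the measured TCP pose, the force, the opening and the grip force at its end, in the units of the state.
- env.state(): the state, without advancing time (a new reading comes with each control period).
- grab_frame(name): name is "side" or "top"; returns a dict with "color" (400x640x3 uint8, red, green, blue), "vfov" (degrees; the focal length in pixels is half the picture's height over the tangent of half this angle, whatever the lens; pixels are square), "cx", "cy" (the principal point, pixels), "k1" (the pictures are not rectified: a ray, as slopes to the right and down, at radius r is drawn at 1 + k1 r^2 times it, then the intrinsics apply), "view" (4x4, takes a point from world to camera coordinates). Camera axes: x right, y up, looking along -z (the intrinsics and any distortion apply to the point x, -y, -z); pixel columns grow to the right and rows downward; lengths in mm; the calibration is good to about 2 mm. A picture is of the moment at which its call begins. There is no depth.
- env.job_done(): hands the job in; it is judged then, once.
The state is a dict: "time_s": time; "qpos": joint angles; "qvel": joint speeds; "effort": joint torques, N m; "ee_pos": TCP position; "ee_rot": TCP orientation; "force": force on the tool from outside, world axes, zero at the start; "torque": the same for the moment, N m; "gripper_width": finger opening in mm; "gripper_force": force on a finger pad.
Only numpy, scipy, OpenCV 4.12 (cv2) and the standard library are available. Lean on these libraries where they do the work, as an engineer would, in place of code of your own. Each camera call takes 0.05 s, during which the arm holds its last target. There are 200 camera calls.

### The job

Get this router ready for cabling: take the handheld scanner and read the label on the router's top, then the sloping label on the cable tray, each time holding the scanner still and square to the label, about 7 cm off, for a good second, and lay the scanner flat along the middle of its pad again. Move every spring clip from the wooden rack to the top edge of the tray's upright wall, each pushed well down and gripping upright, at least 4 cm apart centre to centre. Do not disturb the plant, the mug or the mouse.

Things in the scene. Friction and masses are not known exactly. Their poses are not given: they have to be found in the camera images.
- tray: fixed aluminium cable tray. Its upright wall, 250 mm long (along x, from -125 to 125 mm), 8 mm thick (centred on y = 0) and 100 mm high, takes the clips on its top edge. Origin: centre of the wall at the desk surface; z up. Low 30 mm lip at y = -48 mm; sloping label block at y = 35 to 88 mm, up to 50 mm high
- tray_label (a point): centre of the square code label (44 mm) on the tray's sloping block, about 34 mm above the desk; z is the outward normal of the label, leaning 0.45 rad from vertical to the tray's +y
- rack: fixed wooden clip rack: upright board 250 mm long (along x), 8 mm thick, top edge 80 mm above the desk, on a 70 mm wide foot 15 mm high. Origin: centre of the underside. The clips stand on the board about 53 mm apart, or multiples of that
- pad: fixed flat grey pad, 200 mm (x) by 100 mm (y), 4 mm thick: the scanner's place. Origin: centre of its underside
- scanner: loose handheld code scanner, 0.18 kg, lying flat, 170 mm long along x: white handle 34 mm wide and 30 mm high from x = -85 to 30 mm, black head 56 mm square and 36 mm high from x = 29 to 85 mm. Origin: on the underside, at the middle of the length; z up. It reads along its -z through the window under the head
- scanner_window (a point): centre of the window, on the underside of the scanner's head (57 mm from the scanner's origin along x)
- scanner_spot (a point): the reading spot, 70 mm straight out of the window (scanner -z); it reads a label 45 to 100 mm from the window, within 20 mm of the label's centre and 0.3 rad of square on
- router: loose network router, 115 mm (x) by 170 mm (y), top 34 mm above the desk, black with blue sides; ports and two upright aerials 140 mm tall on its +x side (at x = 70, y = +/-64 mm). Origin: centre of the underside
- router_label (a point): centre of the square code label (44 mm) on the router's top; z is its outward normal (up)
- clip1: black plastic spring clip like a big clothes peg, 107 mm tall, 24 mm wide along y, standing jaws down on the rack (absent in some runs). Two halves hinged about y at the pivot, 45 mm above the origin. Origin: between the lower ends of the 18 mm high jaw pads; z up, x across the jaws. It is the pose of the half on the -x side, so it leans 0.21 rad when the clip is squeezed evenly
- clip1_jaw (a joint): opening of clip1 (rad): 0 gripping an 8 mm board, 0.42 squeezed to the stop, -0.17 shut on nothing. At 0 its two handles, sloping outwards above the pivot, measure 44 mm over the outer faces 85 mm above the origin and 52 mm at the top (105 mm); squeezed to 27 mm (about 10 N) they are parallel at the stop and the jaws 20 to 26 mm open
- clip2: black plastic spring clip like a big clothes peg, 107 mm tall, 24 mm wide along y, standing jaws down on the rack (absent in some runs). Two halves hinged about y at the pivot, 45 mm above the origin. Origin: between the lower ends of the 18 mm high jaw pads; z up, x across the jaws. It is the pose of the half on the -x side, so it leans 0.21 rad when the clip is squeezed evenly
- clip2_jaw (a joint): opening of clip2 (rad): 0 gripping an 8 mm board, 0.42 squeezed to the stop, -0.17 shut on nothing. At 0 its two handles, sloping outwards above the pivot, measure 44 mm over the outer faces 85 mm above the origin and 52 mm at the top (105 mm); squeezed to 27 mm (about 10 N) they are parallel at the stop and the jaws 20 to 26 mm open
- clip3: black plastic spring clip like a big clothes peg, 107 mm tall, 24 mm wide along y, standing jaws down on the rack (absent in some runs). Two halves hinged about y at the pivot, 45 mm above the origin. Origin: between the lower ends of the 18 mm high jaw pads; z up, x across the jaws. It is the pose of the half on the -x side, so it leans 0.21 rad when the clip is squeezed evenly
- clip3_jaw (a joint): opening of clip3 (rad): 0 gripping an 8 mm board, 0.42 squeezed to the stop, -0.17 shut on nothing. At 0 its two handles, sloping outwards above the pivot, measure 44 mm over the outer faces 85 mm above the origin and 52 mm at the top (105 mm); squeezed to 27 mm (about 10 N) they are parallel at the stop and the jaws 20 to 26 mm open
- clip4: black plastic spring clip like a big clothes peg, 107 mm tall, 24 mm wide along y, standing jaws down on the rack (absent in some runs). Two halves hinged about y at the pivot, 45 mm above the origin. Origin: between the lower ends of the 18 mm high jaw pads; z up, x across the jaws. It is the pose of the half on the -x side, so it leans 0.21 rad when the clip is squeezed evenly
- clip4_jaw (a joint): opening of clip4 (rad): 0 gripping an 8 mm board, 0.42 squeezed to the stop, -0.17 shut on nothing. At 0 its two handles, sloping outwards above the pivot, measure 44 mm over the outer faces 85 mm above the origin and 52 mm at the top (105 mm); squeezed to 27 mm (about 10 N) they are parallel at the stop and the jaws 20 to 26 mm open
- clip5: black plastic spring clip like a big clothes peg, 107 mm tall, 24 mm wide along y, standing jaws down on the rack (absent in some runs). Two halves hinged about y at the pivot, 45 mm above the origin. Origin: between the lower ends of the 18 mm high jaw pads; z up, x across the jaws. It is the pose of the half on the -x side, so it leans 0.21 rad when the clip is squeezed evenly
- clip5_jaw (a joint): opening of clip5 (rad): 0 gripping an 8 mm board, 0.42 squeezed to the stop, -0.17 shut on nothing. At 0 its two handles, sloping outwards above the pivot, measure 44 mm over the outer faces 85 mm above the origin and 52 mm at the top (105 mm); squeezed to 27 mm (about 10 N) they are parallel at the stop and the jaws 20 to 26 mm open
- plant: bystander: potted plant, pot 88 mm wide and 70 mm high, leaves to 145 mm; origin at the centre of its underside
- mug: bystander: white mug, 76 mm wide, 85 mm high; origin at the centre of its underside
- mouse: bystander: computer mouse, 100 x 60 x 32 mm; origin at the centre of its underside
Mind the look-alikes: they are no part of the job. Leave any purple look-alike of the clip3 alone.

How it is judged (in metres and radians):
On the way, in this order (a step that is already met when the one before it is completed fails the run):
1. the scanner is held still over the router's label, square to it, 45 to 100 mm off, for 1 s (x of scanner_spot in the frame of router_label between -0.02 and 0.02 m and y of scanner_spot in the frame of router_label between -0.02 and 0.02 m and z of scanner_window in the frame of router_label between 0.045 and 0.1 m and angle between the z axis of scanner and the z axis of router_label, either way round below 0.3 rad and linear speed of scanner below 0.03 m/s and angular speed of scanner below 0.2 rad/s), for 1 s.
2. the scanner is held still over the tray's sloping label, square to it, 45 to 100 mm off, for 1 s (x of scanner_spot in the frame of tray_label between -0.02 and 0.02 m and y of scanner_spot in the frame of tray_label between -0.02 and 0.02 m and z of scanner_window in the frame of tray_label between 0.045 and 0.1 m and angle between the z axis of scanner and the z axis of tray_label, either way round below 0.3 rad and linear speed of scanner below 0.03 m/s and angular speed of scanner below 0.2 rad/s), for 1 s.
At the end, for the whole second after the job is handed in: each clip grips the tray wall upright (0.3 rad), jaws at least 10 mm down over its edge and within 12 mm of its plane, held apart by it, clips 36 mm apart or more; the scanner lies flat, its middle within 35 mm of the pad's, lengthwise within 0.35 rad; all at rest (x of clip1 in the frame of tray between -0.122 and 0.122 m and y of clip1 in the frame of tray between -0.012 and 0.012 m and z of clip1 in the frame of tray between 0.045 and 0.09 m and value of joint clip1_jaw between -0.07 and 0.09 rad and angle between each of clip1, clip2, clip3, clip4, clip5's own z axis and vertical below 0.3 rad and linear speed of each of clip1, clip2, clip3, clip4, clip5, scanner below 0.03 m/s and x of clip2 in the frame of tray between -0.122 and 0.122 m and y of clip2 in the frame of tray between -0.012 and 0.012 m and z of clip2 in the frame of tray between 0.045 and 0.09 m and value of joint clip2_jaw between -0.07 and 0.09 rad and x of clip3 in the frame of tray between -0.122 and 0.122 m and y of clip3 in the frame of tray between -0.012 and 0.012 m and z of clip3 in the frame of tray between 0.045 and 0.09 m and value of joint clip3_jaw between -0.07 and 0.09 rad and x of clip4 in the frame of tray between -0.122 and 0.122 m and y of clip4 in the frame of tray between -0.012 and 0.012 m and z of clip4 in the frame of tray between 0.045 and 0.09 m and value of joint clip4_jaw between -0.07 and 0.09 rad and x of clip5 in the frame of tray between -0.122 and 0.122 m and y of clip5 in the frame of tray between -0.012 and 0.012 m and z of clip5 in the frame of tray between 0.045 and 0.09 m and value of joint clip5_jaw between -0.07 and 0.09 rad and distance between clip1 and clip2 above 0.036 m and distance between each of clip1, clip2 and clip3 above 0.036 m and distance between each of clip1, clip2, clip3 and clip4 above 0.036 m and distance between each of clip1, clip2, clip3, clip4 and clip5 above 0.036 m and horizontal distance between scanner and pad below 0.035 m and angle between the x axis of scanner and the x axis of pad, either way round below 0.35 rad and angle between scanner's own z axis and vertical below 0.12 rad and z of scanner in the frame of pad below 0.012 m); the robot touches nothing.
It fails at once if the plant, the mug or the mouse is disturbed (distance of any of plant, mug, mouse from where it was at the start of the episode above 0.03 m or angle between any of plant, mug, mouse's own z axis and vertical above 0.4 rad).
Of clip1, clip2, clip3, clip4, clip5 only 3 to 5 are there at a start; the rules pass over those that are not, and their reading is None.
At some moment in a run one of router, scanner may be knocked a few centimetres aside while the robot is not near it.
It also fails if it takes over 210 s, if anything falls off the work surface, if the arm or the gripper's body presses on something with over 40 N, if the wrist force passes 120 N, or if a joint passes its speed limit or range.

## Working session

There is one attempt and no reset: what is moved stays moved. The work goes in short steps, Python scripts to look and compute and a tool call to move; the robot and the scene stay as the last step left them, time stands still between calls to the robot, and variables do not carry over. Pictures are saved under pics/ and viewed, at most 14 in all, crops included, and the job is handed in when it is done.

Besides the shell and the picture viewer there is one more tool, called after ">>>" as name(argument=value, ...) on one line, values as JSON. move_arm: Moves the arm, as the interface text tells. Its arguments: {"type":"object","properties":{"plan":{"type":"array","items":{"type":"object","properties":{"tx":{"type":"number"},"ty":{"type":"number"},"tz":{"type":"number"},"wx":{"type":"number"},"wy":{"type":"number"},"wz":{"type":"number"}}}},"gripper":{"type":"number"},"force":{"type":"number"}},"required":["plan"]}

```bash
mkdir -p pics; cat > h.py <<'E'
import numpy as np, cv2
from workcell import env, grab_frame
from scipy.spatial.transform import Rotation as R
def K(f):
    h,w=f['color'].shape[:2]; fl=h/2/np.tan(np.radians(f['vfov'])/2)
    return np.array([[fl,0,f['cx']],[0,fl,f['cy']],[0,0,1.]]), np.array([f['k1'],0,0,0,0.])
def ray(f,px):
    k,d=K(f); n=cv2.undistortPoints(np.array(px,float).reshape(-1,1,2),k,d).reshape(-1,2)
    V=np.array(f['view']); Rm=V[:3,:3]; c=-Rm.T@V[:3,3]
    dirs=np.c_[n[:,0],-n[:,1],-np.ones(len(n))]@Rm
    return c,dirs
def onplane(f,px,z):
    c,d=ray(f,px); return c+d*((z-c[2])/d[:,2])[:,None]
def proj(f,P):
    k,d=K(f); V=np.array(f['view']); p=np.array(P,float).reshape(-1,3)@V[:3,:3].T+V[:3,3]
    p=p*[1,-1,-1]; return cv2.projectPoints(p.reshape(-1,1,3),np.zeros(3),np.zeros(3),k,d)[0].reshape(-1,2)
def save(f,name,crop=None,s=1):
    im=f['color'][:,:,::-1]
    if crop: im=im[crop[1]:crop[3],crop[0]:crop[2]]
    cv2.imwrite('pics/'+name,cv2.resize(im,None,fx=s,fy=s,interpolation=cv2.INTER_CUBIC))
E
python3 - <<'E'
from h import *
for n in('top','side'):
    f=grab_frame(n); save(f,n+'0.png',None,1.25); print(n,f['vfov'],f['cx'],f['cy'],f['k1'],np.round(f['view'],3).tolist())
    np.save(n+'0.npy',f,allow_pickle=True)
s=env.state(); print(s)
E
```

```text
top 55.45833741691827 318.63475096439146 194.8119162173273 0.019309102898641437 [[-0.027, -1.0, 0.006, -13.069], [0.999, -0.026, 0.047, -566.587], [-0.047, 0.008, 0.999, -1028.524], [0.0, 0.0, 0.0, 1.0]]
side 42.591564236530274 313.61604334337557 199.71986925493528 -0.04757203948991599 [[-0.8, -0.6, -0.01, 414.432], [0.392, -0.535, 0.748, -287.262], [-0.454, 0.595, 0.664, -1367.516], [0.0, 0.0, 0.0, 1.0]]
{'time_s': 0.1, 'qpos': array([-7.12759328e+01,  1.83459861e+01,  8.96987207e+01, -1.46760040e-04,
        7.20437927e+01, -1.14567105e+00]), 'qvel': array([-0.0779428 , -0.06125013, -0.12605722, -0.01555169,  0.02047767,
       -0.09779956]), 'effort': array([-1.78939565e-03, -4.13334310e+01, -2.32506162e+01,  7.27951527e-02,
        4.21688729e-02, -4.80732672e-05]), 'ee_pos': array([ 195.29114451, -540.34399545,  213.22903626]), 'ee_rot': array([-1.79911515e+02, -1.62997814e-03,  1.98697824e+01]), 'force': array([-0.40554048,  0.12643266, -0.23150014]), 'torque': array([ 0.00981771,  0.01548664, -0.00897113]), 'gripper_force': 0.0, 'gripper_width': 90.7978410854751}
```

View pics/top0.png

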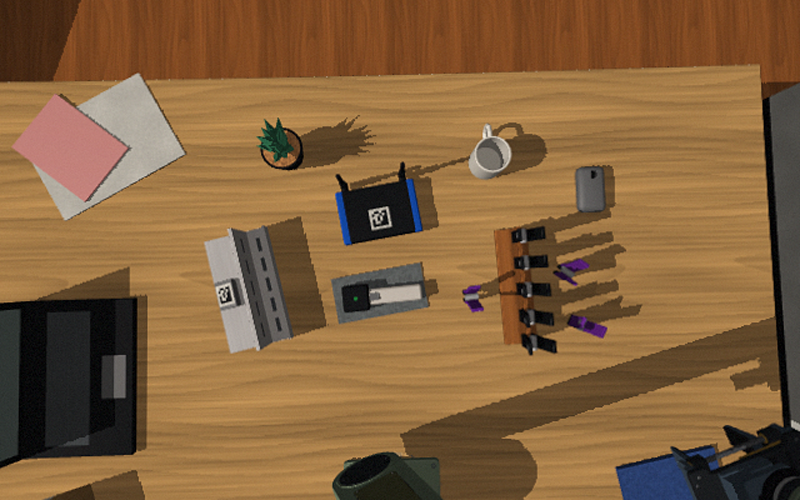

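View pics/side0.png

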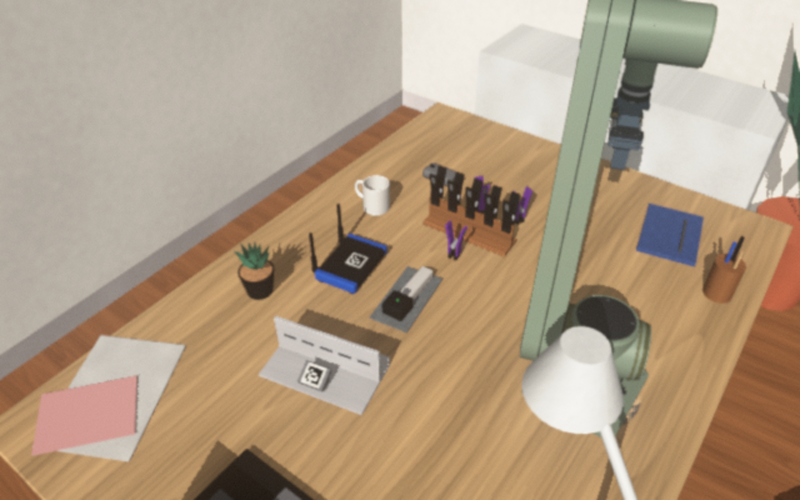

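The top view shows the tray around (250,290), its label at (226,293), the router label at (379,218), the scanner head at (356,297), and five black clips on the rack at x≈530, y=234–342. Purple look-alikes stand nearby, at (473,298), (572,270) and (588,325). I'll zoom in for exact pixels.

```bash
python3 - <<'E'
from h import *
f=np.load('top0.npy',allow_pickle=True).item()
save(f,'tA.png',(155,130,355,290),4); save(f,'tB.png',(365,170,525,290),5)
E
```

```text
(no output)
```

View pics/tA.png

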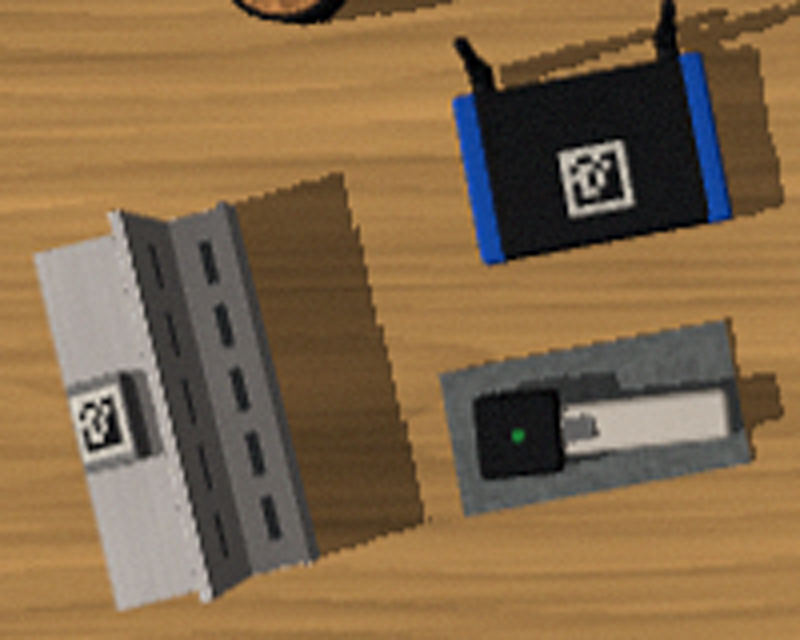

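View pics/tB.png

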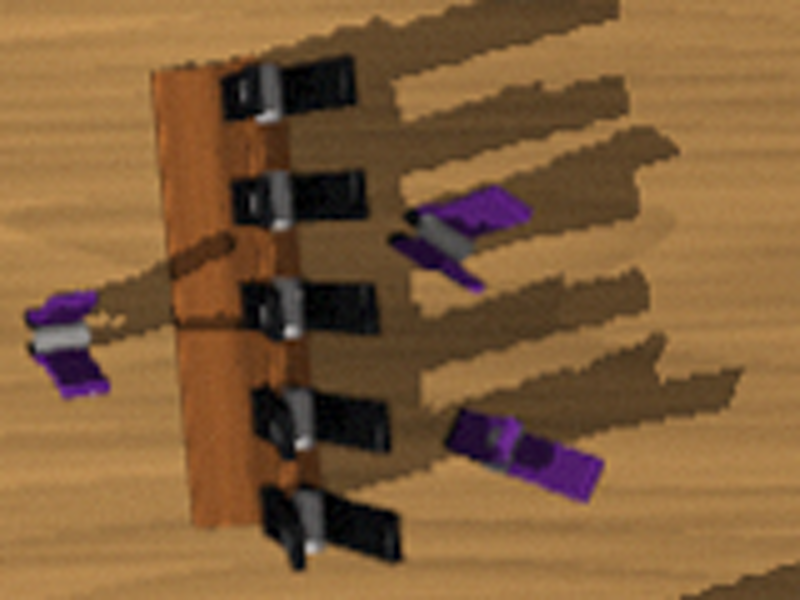

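```bash
python3 - <<'E'
from h import *
f=np.load('top0.npy',allow_pickle=True).item(); g=np.load('side0.npy',allow_pickle=True).item()
def br(f,c,s): 
    im=f['color'][c[1]:c[3],c[0]:c[2],::-1]/255.; return cv2.resize((255*im**.45).astype(np.uint8),None,fx=s,fy=s,interpolation=cv2.INTER_CUBIC)
a=br(f,(400,175,460,290),5.2); b=br(g,(325,120,435,210),4.4)
h=max(a.shape[0],b.shape[0]); o=np.zeros((h,a.shape[1]+b.shape[1],3),np.uint8); o[:a.shape[0],:a.shape[1]]=a; o[:b.shape[0],a.shape[1]:]=b
cv2.imwrite('pics/cl.png',o);print(o.shape)
q=lambda c,o,s:np.array(c,float)/s+o
A=lambda c:q(c,(155,130),4); B=lambda c:q(c,(365,170),5)
P=lambda n,c,z:print(n,np.round(onplane(f,A(c),z),1).tolist())
print('cam',ray(f,[[300,200]])[0],ray(g,[[300,200]])[0])
P('routlab',[[596,180],[559,152],[623,140],[634,208],[570,218]],34)
P('walltop',[[113,212],[206,600],[122,212],[214,598]],100)
P('lip',[[227,205],[236,205],[308,562],[317,557]],30)
P('slope',[[100,425],[68,388],[117,378],[131,455],[84,464]],34)
P('head',[[475,398],[558,390],[482,477],[562,469],[517,436]],40)
P('handle end',[[724,388],[730,437]],34)
P('pad',[[442,374],[727,320],[750,460],[467,515]],4)
E
```

```text
(598, 796, 3)
cam [ 517.13282772  -20.23020586 1054.14328504] [-176.69102903  907.8116158  1126.51321238]
routlab [[619.4, 9.9, 34.0], [639.0, 34.3, 34.0], [646.0, -8.9, 34.0], [599.9, -15.1, 34.0], [594.3, 28.0, 34.0]]
walltop [[600.5, 310.4, 100.0], [358.5, 255.4, 100.0], [600.4, 304.8, 100.0], [359.5, 250.5, 100.0]]
lip [[609.4, 258.4, 30.0], [609.2, 252.4, 30.0], [369.8, 207.8, 30.0], [372.9, 201.8, 30.0]]
slope [[464.6, 343.2, 34.0], [489.7, 364.1, 34.0], [495.5, 331.7, 34.0], [444.2, 322.9, 34.0], [439.2, 353.9, 34.0]]
head [[475.8, 93.6, 40.0], [479.6, 38.4, 40.0], [423.6, 90.0, 40.0], [427.4, 37.0, 40.0], [450.0, 66.3, 40.0]]
handle end [[477.7, -72.1, 34.0], [445.0, -75.2, 34.0]]
pad [[491.4, 119.9, 4.0], [523.2, -77.1, 4.0], [426.8, -90.1, 4.0], [394.7, 104.7, 4.0]]
```

View pics/cl.png

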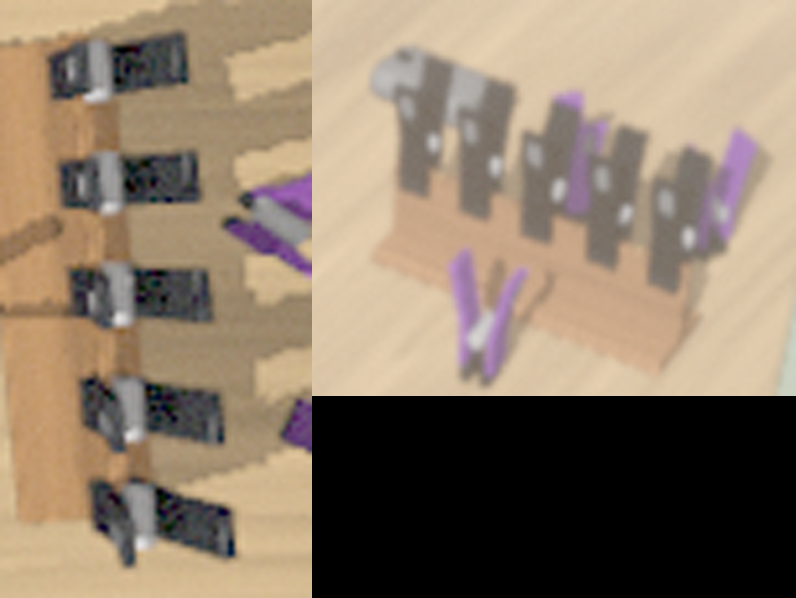

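```bash
cat >> h.py <<'E'
def tool(x,z):
    z=np.array(z,float)/np.linalg.norm(z); x=np.array(x,float); x-=z*(x@z); x/=np.linalg.norm(x); return np.c_[x,np.cross(z,x),z]
def down(yaw): a=np.radians(yaw); return tool([np.cos(a),np.sin(a),0],[0,0,-1])
def chain(pts,step=35,p=None,Rm=None):
    """pts: list of (pos or None, R or None); prints turn rows first, then shift rows"""
    s=env.state()
    if p is None: p=np.array(s['ee_pos'])
    if Rm is None: Rm=R.from_euler('xyz',s['ee_rot'],degrees=True).as_matrix()
    for q,T in pts:
        if T is not None:
            w=R.from_matrix(Rm.T@T).as_rotvec(); n=int(np.ceil(np.abs(w).max()/.11)) 
            if n: print(' turn',n,'x',np.round(w/n,3))
            Rm=T
        if q is not None:
            d=Rm.T@(np.array(q,float)-p)/10; n=max(1,int(np.ceil(np.linalg.norm(d)*10/step)))
            print(' shift',n,'x',np.round(d/n,2)); p=np.array(q,float)
E
python3 - <<'E'
from h import *
f=np.load('top0.npy',allow_pickle=True).item()
C=lambda c:np.array(c,float)/5.2+(400,175); B=lambda c:np.array(c,float)/5+(365,170)
for r,s in [([[184,35],[187,82]],(268,92)),([[197,152],[200,200]],(279,200)),([[207,267],[212,320]],(291,307)),([[222,392],[222,443]],(300,420)),([[235,515],[231,556]],(312,520))]:
    e=onplane(f,C(r),168); d=e[0]-e[1]; print(np.round(e[:,:2],1).tolist(),'len',round(np.linalg.norm(d),1),'yaw',round(np.degrees(np.arctan2(d[1],d[0])),1),'spring',np.round(onplane(f,B([s]),112)[0,:2],1))
e=onplane(f,B([[152,72],[192,525]]),15);print('rackfoot',e)
e=onplane(f,B([[288,150],[318,480]]),80);print('board right top edge?',e)
chain([([455,5,120],down(94)),([455,5,40],None),([455,5,8],None)])
E
```

```text
[[582.1, -300.4], [561.0, -300.9]] len 21.2 yaw 1.3 spring [ 570.8 -275.9]
[[529.5, -304.1], [508.0, -304.5]] len 21.5 yaw 1.2 spring [ 517.1 -279.2]
[[478.0, -306.4], [454.4, -307.6]] len 23.6 yaw 2.9 spring [ 464.2 -283. ]
[[422.4, -310.6], [399.9, -309.6]] len 22.5 yaw -2.5 spring [ 408.7 -285.1]
[[368.1, -314.0], [350.2, -311.4]] len 18.1 yaw -8.2 spring [ 359.9 -289. ]
rackfoot [[ 588.92756796 -239.12758093   15.        ]
 [ 342.70133139 -251.6600431    15.        ]]
board right top edge? [[ 542.53999816 -293.61627476   80.        ]
 [ 374.56823731 -301.99911962   80.        ]]
 turn 12 x [-0.    -0.    -0.108]
 shift 18 x [2.92 1.65 0.52]
 shift 3 x [0.   0.   2.67]
 shift 1 x [0.  0.  3.2]
```

>>> move_arm(plan=[{"wz": -0.108}, {"wz": -0.108}, {"wz": -0.108}, {"wz": -0.108}, {"wz": -0.108}, {"wz": -0.108}, {"wz": -0.108}, {"wz": -0.108}, {"wz": -0.108}, {"wz": -0.108}, {"wz": -0.108}, {"wz": -0.108}], gripper=9)

```text
schema error: expected keys tx, ty, tz, wx, wy, wz
```

>>> move_arm(plan=[{"tx": 2.92, "ty": 1.65}, {"tx": 2.92, "ty": 1.65}, {"tx": 2.92, "ty": 1.65}, {"tx": 2.92, "ty": 1.65}, {"tx": 2.92, "ty": 1.65}, {"tx": 2.92, "ty": 1.65}, {"tx": 2.92, "ty": 1.65}, {"tx": 2.92, "ty": 1.65}, {"tx": 2.92, "ty": 1.65}])

```text
schema error: expected keys tx, ty, tz, wx, wy, wz
```

>>> move_arm(plan=[{"tx": 2.92, "ty": 1.65}, {"tx": 2.92, "ty": 1.65}, {"tx": 2.92, "ty": 1.65}, {"tx": 2.92, "ty": 1.65}, {"tx": 2.92, "ty": 1.65}, {"tx": 2.92, "ty": 1.65}, {"tx": 2.92, "ty": 1.65}, {"tx": 2.92, "ty": 1.65}, {"tx": 2.92, "ty": 1.65}, {}])

```text
schema error: expected keys tx, ty, tz, wx, wy, wz
```

```bash
python3 - <<'E'
from h import *
f=grab_frame('top'); np.save('top1.npy',f,allow_pickle=True); g=grab_frame('side'); np.save('side1.npy',g,allow_pickle=True)
d=lambda a,b:np.abs(a['color'].astype(int)-b['color']).max(2)
g0=np.load('side0.npy',allow_pickle=True).item()
save(g,'s1.png',(180,130,380,330),3)
print(env.state()['ee_pos'],env.state()['ee_rot'])
chain([([455,5,110],down(94)),([455,5,40],None),([455,5,8],None)])
E
```

```text
[ 195.35936029 -540.48587087  213.44295189] [-1.79938976e+02 -1.15279928e-03  1.98693701e+01]
 turn 12 x [-0.    -0.    -0.108]
 shift 18 x [2.92 1.65 0.57]
 shift 2 x [0.  0.  3.5]
 shift 1 x [0.  0.  3.2]
```

View pics/s1.png

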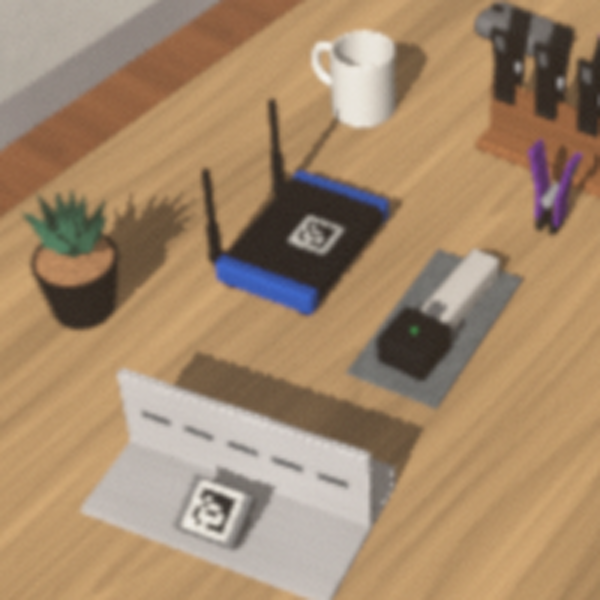

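Side view: the scanner on its pad (head at about (415,342) in the crop), the router and the tray are where the top view put them. All six keys are required in every row.

>>> move_arm(plan=[{"tx": 0, "ty": 0, "tz": 0, "wx": 0, "wy": 0, "wz": -0.108}, {"tx": 0, "ty": 0, "tz": 0, "wx": 0, "wy": 0, "wz": -0.108}, {"tx": 0, "ty": 0, "tz": 0, "wx": 0, "wy": 0, "wz": -0.108}, {"tx": 0, "ty": 0, "tz": 0, "wx": 0, "wy": 0, "wz": -0.108}, {"tx": 0, "ty": 0, "tz": 0, "wx": 0, "wy": 0, "wz": -0.108}, {"tx": 0, "ty": 0, "tz": 0, "wx": 0, "wy": 0, "wz": -0.108}, {"tx": 0, "ty": 0, "tz": 0, "wx": 0, "wy": 0, "wz": -0.108}, {"tx": 0, "ty": 0, "tz": 0, "wx": 0, "wy": 0, "wz": -0.108}, {"tx": 0, "ty": 0, "tz": 0, "wx": 0, "wy": 0, "wz": -0.108}, {"tx": 0, "ty": 0, "tz": 0, "wx": 0, "wy": 0, "wz": -0.108}, {"tx": 0, "ty": 0, "tz": 0, "wx": 0, "wy": 0, "wz": -0.108}, {"tx": 0, "ty": 0, "tz": 0, "wx": 0, "wy": 0, "wz": -0.108}], gripper=9)

```text
time_s: 1.2
ee_pos: [195.4, -540.6, 213.7]
ee_rot: [-180.0, -0.0, 94.4]
force: [-0.6, 0.1, -0.5]
gripper_width: 90.2
gripper_force: 0.0
```

>>> move_arm(plan=[{"tx": 2.92, "ty": 1.65, "tz": 0, "wx": 0, "wy": 0, "wz": 0}, {"tx": 2.92, "ty": 1.65, "tz": 0, "wx": 0, "wy": 0, "wz": 0}, {"tx": 2.92, "ty": 1.65, "tz": 0, "wx": 0, "wy": 0, "wz": 0}, {"tx": 2.92, "ty": 1.65, "tz": 0, "wx": 0, "wy": 0, "wz": 0}, {"tx": 2.92, "ty": 1.65, "tz": 0, "wx": 0, "wy": 0, "wz": 0}, {"tx": 2.92, "ty": 1.65, "tz": 0, "wx": 0, "wy": 0, "wz": 0}, {"tx": 2.92, "ty": 1.65, "tz": 0, "wx": 0, "wy": 0, "wz": 0}, {"tx": 2.92, "ty": 1.65, "tz": 0, "wx": 0, "wy": 0, "wz": 0}, {"tx": 2.92, "ty": 1.65, "tz": 0, "wx": 0, "wy": 0, "wz": 0}, {"tx": 2.92, "ty": 1.65, "tz": 0, "wx": 0, "wy": 0, "wz": 0}, {"tx": 2.92, "ty": 1.65, "tz": 0, "wx": 0, "wy": 0, "wz": 0}, {"tx": 2.92, "ty": 1.65, "tz": 0, "wx": 0, "wy": 0, "wz": 0}])

```text
time_s: 2.2
ee_pos: [368.0, -175.4, 214.0]
ee_rot: [180.0, 0.0, 94.1]
force: [1.5, -0.9, -0.9]
gripper_width: 90.0
gripper_force: 0.0
```

>>> move_arm(plan=[{"tx": 2.92, "ty": 1.65, "tz": 0, "wx": 0, "wy": 0, "wz": 0}, {"tx": 2.92, "ty": 1.65, "tz": 0, "wx": 0, "wy": 0, "wz": 0}, {"tx": 2.92, "ty": 1.65, "tz": 0, "wx": 0, "wy": 0, "wz": 0}, {"tx": 2.92, "ty": 1.65, "tz": 0, "wx": 0, "wy": 0, "wz": 0}, {"tx": 2.92, "ty": 1.65, "tz": 0, "wx": 0, "wy": 0, "wz": 0}, {"tx": 2.92, "ty": 1.65, "tz": 0, "wx": 0, "wy": 0, "wz": 0}, {"tx": 0, "ty": 0, "tz": 3, "wx": 0, "wy": 0, "wz": 0}, {"tx": 0, "ty": 0, "tz": 3, "wx": 0, "wy": 0, "wz": 0}, {"tx": 0, "ty": 0, "tz": 3, "wx": 0, "wy": 0, "wz": 0}, {"tx": 0, "ty": 0, "tz": 0, "wx": 0, "wy": 0, "wz": 0}, {"tx": 0, "ty": 0, "tz": 0, "wx": 0, "wy": 0, "wz": 0}])

```text
time_s: 3.12
ee_pos: [452.9, 4.9, 123.3]
ee_rot: [-179.8, -0.0, 94.1]
force: [0.6, 0.7, 0.8]
gripper_width: 89.9
gripper_force: 0.0
```

```bash
python3 - <<'E'
from h import *
s=env.state();print(s['time_s'],s['ee_pos'],s['ee_rot'],s['qpos'])
g=grab_frame('side'); np.save('side1.npy',g,allow_pickle=True)
d=np.abs(g['color'].astype(int)-np.load('side0.npy',allow_pickle=True).item()['color']).max(2)
save(g,'s2.png',(260,130,380,260),4)
chain([([455,5,40],down(94)),([455,5,8],None)])
# wall corners triangulation check
f=np.load('top0.npy',allow_pickle=True).item()
for a,b in(((113,212),(118,372)),((206,600),(368,455))):
    c1,d1=ray(f,np.array([a])/4+(155,130)); c2,d2=ray(g,np.array([b])/3+(180,130))
    A=np.c_[d1[0],-d2[0]]; t=np.linalg.lstsq(A,c2-c1,rcond=None)[0]; print(c1+t[0]*d1[0],c2+t[1]*d2[0])
E
```

```text
3.1167 [452.93732318   4.87733726 123.26759801] [-1.79809196e+02 -1.21637782e-02  9.41321564e+01] [-8.34588522e-01  1.23461978e+01  1.12594627e+02 -5.35665184e-03
  5.52503166e+01 -4.96370454e+00]
 turn 1 x [0.001 0.    0.002]
 shift 3 x [0.01 0.02 2.82]
 shift 1 x [0.  0.  3.2]
[600.98903736 312.1906533   94.77375586] [602.33198866 313.16244349  95.22786465]
[358.24573666 255.77952473  98.68736078] [359.40525712 256.64422229  98.74433055]
```

View pics/s2.png

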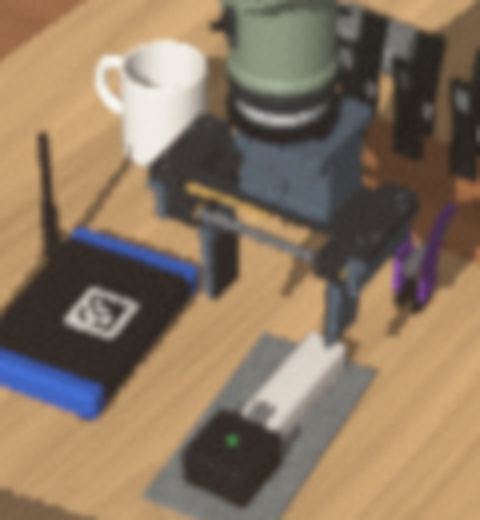

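The gripper straddles the handle with the scanner undisturbed on its pad. I'll go down, grip and lift.

>>> move_arm(plan=[{"tx": 0, "ty": 0.2, "tz": 3, "wx": 0, "wy": 0, "wz": 0}, {"tx": 0, "ty": 0, "tz": 3, "wx": 0, "wy": 0, "wz": 0}, {"tx": 0, "ty": 0, "tz": 3, "wx": 0, "wy": 0, "wz": 0}, {"tx": 0, "ty": 0, "tz": 1.5, "wx": 0, "wy": 0, "wz": 0}, {"tx": 0, "ty": 0, "tz": 1, "wx": 0, "wy": 0, "wz": 0}, {"tx": 0, "ty": 0, "tz": 0, "wx": 0, "wy": 0, "wz": 0}, {"tx": 0, "ty": 0, "tz": 0, "wx": 0, "wy": 0, "wz": 0}])

```text
time_s: 3.75
ee_pos: [457.5, 4.7, 10.3]
ee_rot: [179.8, 0.0, 94.1]
force: [0.0, -0.2, 0.3]
gripper_width: 90.1
gripper_force: 0.0
```

>>> move_arm(plan=[{"tx": 0, "ty": 0, "tz": 0, "wx": 0, "wy": 0, "wz": 0}, {"tx": 0, "ty": 0, "tz": 0, "wx": 0, "wy": 0, "wz": 0}, {"tx": 0, "ty": 0, "tz": 0, "wx": 0, "wy": 0, "wz": 0}, {"tx": 0, "ty": 0, "tz": 0, "wx": 0, "wy": 0, "wz": 0}, {"tx": 0, "ty": 0, "tz": 0, "wx": 0, "wy": 0, "wz": 0}, {"tx": 0, "ty": 0, "tz": 0, "wx": 0, "wy": 0, "wz": 0}, {"tx": 0, "ty": 0, "tz": 0, "wx": 0, "wy": 0, "wz": 0}, {"tx": 0, "ty": 0, "tz": 0, "wx": 0, "wy": 0, "wz": 0}, {"tx": 0, "ty": 0, "tz": 0, "wx": 0, "wy": 0, "wz": 0}, {"tx": 0, "ty": 0, "tz": 0, "wx": 0, "wy": 0, "wz": 0}, {"tx": 0, "ty": 0, "tz": 0, "wx": 0, "wy": 0, "wz": 0}, {"tx": 0, "ty": 0, "tz": 0, "wx": 0, "wy": 0, "wz": 0}], gripper=2.5, force=35)

```text
time_s: 4.75
ee_pos: [455.8, 5.0, 8.9]
ee_rot: [-180.0, 0.0, 94.1]
force: [-0.5, 0.5, -0.3]
gripper_width: 33.9
gripper_force: 35.0
```

>>> move_arm(plan=[{"tx": 0, "ty": 0, "tz": -1, "wx": 0, "wy": 0, "wz": 0}, {"tx": 0, "ty": 0, "tz": -2, "wx": 0, "wy": 0, "wz": 0}, {"tx": 0, "ty": 0, "tz": -2, "wx": 0, "wy": 0, "wz": 0}, {"tx": 0, "ty": 0, "tz": -2, "wx": 0, "wy": 0, "wz": 0}, {"tx": 0, "ty": 0, "tz": -2, "wx": 0, "wy": 0, "wz": 0}, {"tx": 0, "ty": 0, "tz": -1, "wx": 0, "wy": 0, "wz": 0}, {"tx": 0, "ty": 0, "tz": 0, "wx": 0, "wy": 0, "wz": 0}])

```text
time_s: 5.33
ee_pos: [457.2, 4.9, 110.8]
ee_rot: [179.7, 0.0, 94.1]
force: [-0.2, 0.6, -2.4]
gripper_width: 34.0
gripper_force: 35.0
```

```bash
cat >> h.py <<'E'
def label(f,z,x0,x1,y0,y1):
    """centre on plane z of the bright label within world box"""
    c=proj(f,[[x,y,z] for x in(x0,x1) for y in(y0,y1)]); a,b=np.floor(c.min(0)).astype(int),np.ceil(c.max(0)).astype(int)
    im=f['color'][a[1]:b[1],a[0]:b[0]].astype(int); m=((im.min(2)>95)&(im.max(2)-im.min(2)<45)).astype(np.uint8)
    k=max(cv2.findContours(m,cv2.RETR_EXTERNAL,cv2.CHAIN_APPROX_NONE)[0],key=cv2.contourArea)
    r=cv2.minAreaRect(k); return onplane(f,np.array([r[0]])+a,z)[0],r[1]
E
python3 - <<'E'
from h import *
f0=np.load('top0.npy',allow_pickle=True).item(); f=grab_frame('top'); g0=np.load('side0.npy',allow_pickle=True).item();g=grab_frame('side')
for q in(f0,f,g0,g): print(label(q,34,580,660,-40,60))
s=env.state();print(s['ee_pos'],s['ee_rot'])
E
```

```text
(array([621.39854791,  11.04993859,  34.        ]), (16.473756790161133, 16.277639389038086))
(array([621.44370706,  10.79011804,  34.        ]), (16.473756790161133, 16.473756790161133))
(array([621.63822274,  13.85821505,  34.        ]), (14.310833930969238, 11.62755298614502))
(array([620.55713762,  13.93442874,  34.        ]), (16.127614974975586, 11.384199142456055))
[455.38678911   4.9493344  108.52642161] [-1.79967624e+02  4.71078167e-03  9.41253535e+01]
```

>>> move_arm(plan=[{"tx": -0.6, "ty": 1.5, "tz": 0, "wx": 0, "wy": 0, "wz": 0}, {"tx": -1.1, "ty": 2.7, "tz": 0, "wx": 0, "wy": 0, "wz": 0}, {"tx": -1.1, "ty": 2.7, "tz": 0, "wx": 0, "wy": 0, "wz": 0}, {"tx": -1.1, "ty": 2.7, "tz": 0, "wx": 0, "wy": 0, "wz": 0}, {"tx": -1.1, "ty": 2.7, "tz": 0, "wx": 0, "wy": 0, "wz": 0}, {"tx": -1.1, "ty": 2.7, "tz": 0, "wx": 0, "wy": 0, "wz": 0}, {"tx": -0.6, "ty": 1.6, "tz": 0, "wx": 0, "wy": 0, "wz": 0}, {"tx": 0, "ty": 0, "tz": 0, "wx": 0, "wy": 0, "wz": 0}, {"tx": 0, "ty": 0, "tz": 0, "wx": 0, "wy": 0, "wz": 0}, {"tx": 0, "ty": 0, "tz": 0, "wx": 0, "wy": 0, "wz": 0}, {"tx": 0, "ty": 0, "tz": 0, "wx": 0, "wy": 0, "wz": 0}, {"tx": 0, "ty": 0, "tz": 0, "wx": 0, "wy": 0, "wz": 0}])

```text
time_s: 6.43
ee_pos: [625.0, -49.5, 108.8]
ee_rot: [-179.9, -0.0, 94.1]
force: [0.4, 0.2, -2.7]
gripper_width: 34.3
gripper_force: 35.0
```

```bash
python3 - <<'E'
from h import *
f=grab_frame('top');g=grab_frame('side')
a=f['color'][140:260,220:370,::-1];b=g['color'][150:270,220:370,::-1]
cv2.imwrite('pics/r.png',cv2.resize(np.hstack([a,b]),None,fx=2.6,fy=2.6,interpolation=cv2.INTER_CUBIC))
s=env.state();print(s['ee_pos'],s['ee_rot'])
E
```

```text
[625.57961948 -49.65495305 109.18206373] [-1.79992700e+02  4.33120759e-03  9.41467066e+01]
```

View pics/r.png

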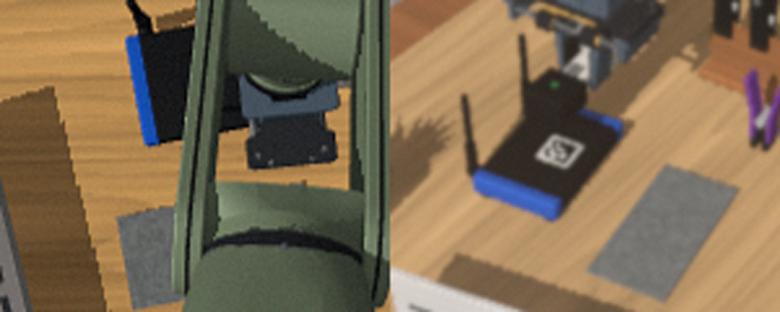

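>>> move_arm(plan=[{"tx": 0, "ty": 0, "tz": 0, "wx": 0, "wy": 0, "wz": 0}, {"tx": 0, "ty": 0, "tz": 0, "wx": 0, "wy": 0, "wz": 0}, {"tx": 0, "ty": 0, "tz": 0, "wx": 0, "wy": 0, "wz": 0}, {"tx": 0, "ty": 0, "tz": 0, "wx": 0, "wy": 0, "wz": 0}, {"tx": 0, "ty": 0, "tz": 0, "wx": 0, "wy": 0, "wz": 0}, {"tx": 0, "ty": 0, "tz": 0, "wx": 0, "wy": 0, "wz": 0}, {"tx": 0, "ty": 0, "tz": 0, "wx": 0, "wy": 0, "wz": 0}, {"tx": 0, "ty": 0, "tz": 0, "wx": 0, "wy": 0, "wz": 0}, {"tx": 0, "ty": 0, "tz": 0, "wx": 0, "wy": 0, "wz": 0}, {"tx": 0, "ty": 0, "tz": 0, "wx": 0, "wy": 0, "wz": 0}, {"tx": 0, "ty": 0, "tz": 0, "wx": 0, "wy": 0, "wz": 0}, {"tx": 0, "ty": 0, "tz": 0, "wx": 0, "wy": 0, "wz": 0}])

```text
time_s: 7.53
ee_pos: [626.3, -49.9, 109.0]
ee_rot: [180.0, 0.0, 94.1]
force: [-0.0, -0.5, -2.4]
gripper_width: 34.0
gripper_force: 35.0
```

>>> move_arm(plan=[{"tx": 0, "ty": 0, "tz": 0, "wx": 0, "wy": 0, "wz": 0}, {"tx": 0, "ty": 0, "tz": 0, "wx": 0, "wy": 0, "wz": 0}, {"tx": 0, "ty": 0, "tz": 0, "wx": 0, "wy": 0, "wz": 0}, {"tx": 0, "ty": 0, "tz": 0, "wx": 0, "wy": 0, "wz": 0}, {"tx": 0, "ty": 0, "tz": 0, "wx": 0, "wy": 0, "wz": 0}, {"tx": 0, "ty": 0, "tz": 0, "wx": 0, "wy": 0, "wz": 0}, {"tx": 0, "ty": 0, "tz": 0, "wx": 0, "wy": 0, "wz": 0}, {"tx": 0, "ty": 0, "tz": 0, "wx": 0, "wy": 0, "wz": 0}, {"tx": 0, "ty": 0, "tz": 0, "wx": 0, "wy": 0, "wz": 0}, {"tx": 0, "ty": 0, "tz": 0, "wx": 0, "wy": 0, "wz": 0}, {"tx": 0, "ty": 0, "tz": 0, "wx": 0, "wy": 0, "wz": 0}, {"tx": 0, "ty": 0, "tz": 0, "wx": 0, "wy": 0, "wz": 0}])

```text
time_s: 8.53
ee_pos: [626.2, -49.9, 108.9]
ee_rot: [180.0, 0.0, 94.1]
force: [-0.2, -0.2, -3.1]
gripper_width: 33.7
gripper_force: 35.0
```

The side view shows the scanner's head above the router (dot at (554,85) of the picture), level and well clear of the aerials. The robot was still for about 2 s. I'll check the head's position numerically, then go to the tray label.

```bash
python3 - <<'E'
from h import *
g=grab_frame('side'); im=g['color'][160:200,265:305].astype(int)
m=(im[...,1]-im[...,0]>25); ys,xs=np.nonzero(m); print(len(xs), onplane(g,[[xs.mean()+265,ys.mean()+160]],140))
g2=np.load('side1.npy',allow_pickle=True).item(); im=g2['color'][225:255,300:340].astype(int); m=(im[...,1]-im[...,0]>25); ys,xs=np.nonzero(m); print(len(xs), onplane(g2,[[xs.mean()+300,ys.mean()+225]],40))
L=np.array([464.6,343.2,34]);ax=np.array([.975,.222,0]);ay=np.array([-.222,.975,0]); n=np.sin(.45)*ay+[0,0,np.cos(.45)]
print(label(g,34,440,490,315,370))
T=tool(ay,-n); W=L+70*n; tcp=W-T@[61.5,0,4.9]; print('tcp',tcp,T)
p=np.array(env.state()['ee_pos'])
chain([([455,0,160],None),(tcp,T)])
E
```

```text
6 [[591.19278948  19.24003134 140.        ]]
4 [[451.95880173  68.41354101  40.        ]]
(array([467.13440143, 343.23704812,  34.        ]), (22.0, 28.0))
tcp [469.66194555 320.96848238 128.1929194 ] [[-0.19991007  0.97504437  0.09656318]
 [ 0.87798343  0.2220101  -0.42409505]
 [-0.43494949  0.         -0.90045485]]
 shift 6 x [ 1.03 -2.79 -0.85]
 turn 5 x [-0.007 -0.09  -0.03 ]
 shift 10 x [ 2.93  0.86 -1.06]
```

```bash
python3 - <<'E'
from h import *
g=grab_frame('side'); print(proj(g,[[621.4,11.5,140],[621.4,11.5,34]]))
im=g['color'][160:200,265:305].astype(int); m=(im[...,1]-im[...,0]>25); ys,xs=np.nonzero(m); print(list(zip(xs+265,ys+160)))
im=g['color'][150:220,250:320,::-1]; cv2.imwrite('pics/d.png',cv2.resize(im,None,fx=8,fy=8,interpolation=cv2.INTER_CUBIC))
E
```

```text
[[283.48969101 181.53022085]
 [285.13119696 207.42336673]]
[(np.int64(283), np.int64(181)), (np.int64(282), np.int64(182)), (np.int64(283), np.int64(182)), (np.int64(303), np.int64(196)), (np.int64(304), np.int64(196))]
```

View pics/d.png

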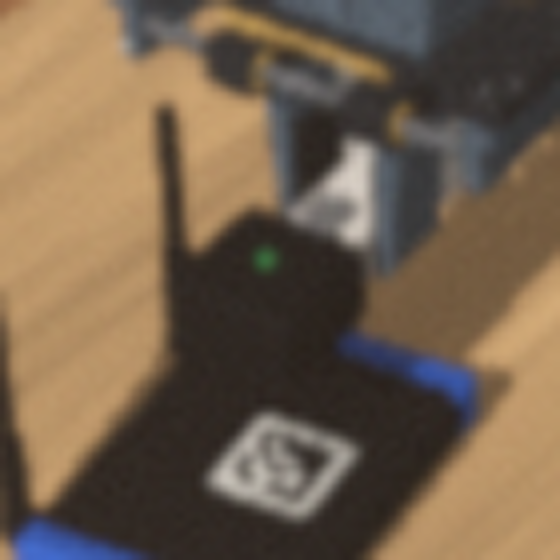

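The dot sits at (283,182), exactly where a head centred over the label should appear, so reading 1 is done. Next is the tray label.

>>> move_arm(plan=[{"tx": 1.03, "ty": -2.79, "tz": -1.77, "wx": 0, "wy": 0, "wz": 0}, {"tx": 1.03, "ty": -2.79, "tz": -1.77, "wx": 0, "wy": 0, "wz": 0}, {"tx": 1.03, "ty": -2.79, "tz": -1.77, "wx": 0, "wy": 0, "wz": 0}, {"tx": 1.03, "ty": -2.79, "tz": -1.77, "wx": 0, "wy": 0, "wz": 0}, {"tx": 1.03, "ty": -2.79, "tz": -1.77, "wx": 0, "wy": 0, "wz": 0}, {"tx": 1.03, "ty": -2.79, "tz": -1.77, "wx": 0, "wy": 0, "wz": 0}, {"tx": 0, "ty": 0, "tz": 0, "wx": -0.007, "wy": -0.09, "wz": -0.03}, {"tx": 0, "ty": 0, "tz": 0, "wx": -0.007, "wy": -0.09, "wz": -0.03}, {"tx": 0, "ty": 0, "tz": 0, "wx": -0.007, "wy": -0.09, "wz": -0.03}, {"tx": 0, "ty": 0, "tz": 0, "wx": -0.007, "wy": -0.09, "wz": -0.03}, {"tx": 0, "ty": 0, "tz": 0, "wx": -0.007, "wy": -0.09, "wz": -0.03}, {"tx": 0, "ty": 0, "tz": 0, "wx": 0, "wy": 0, "wz": 0}])

```text
time_s: 9.63
ee_pos: [453.6, 1.9, 213.9]
ee_rot: [-179.9, 25.9, 103.2]
force: [-2.0, 0.5, -3.2]
gripper_width: 34.1
gripper_force: 35.0
```

>>> move_arm(plan=[{"tx": 3.17, "ty": 0.86, "tz": -1.16, "wx": 0, "wy": 0, "wz": 0}, {"tx": 3.17, "ty": 0.86, "tz": -1.16, "wx": 0, "wy": 0, "wz": 0}, {"tx": 3.17, "ty": 0.86, "tz": -1.16, "wx": 0, "wy": 0, "wz": 0}, {"tx": 3.17, "ty": 0.86, "tz": -1.16, "wx": 0, "wy": 0, "wz": 0}, {"tx": 3.17, "ty": 0.86, "tz": -1.16, "wx": 0, "wy": 0, "wz": 0}, {"tx": 3.17, "ty": 0.86, "tz": -1.16, "wx": 0, "wy": 0, "wz": 0}, {"tx": 3.17, "ty": 0.86, "tz": -1.16, "wx": 0, "wy": 0, "wz": 0}, {"tx": 3.17, "ty": 0.86, "tz": -1.16, "wx": 0, "wy": 0, "wz": 0}, {"tx": 3.17, "ty": 0.86, "tz": -1.16, "wx": 0, "wy": 0, "wz": 0}, {"tx": 3.17, "ty": 0.86, "tz": -1.16, "wx": 0, "wy": 0, "wz": 0}, {"tx": 0, "ty": 0, "tz": 0, "wx": 0, "wy": 0, "wz": 0}, {"tx": 0, "ty": 0, "tz": 0, "wx": 0, "wy": 0, "wz": 0}])

```text
time_s: 10.63
ee_pos: [464.2, 347.7, 180.6]
ee_rot: [-180.0, 25.7, 103.0]
force: [1.0, -0.4, -2.8]
gripper_width: 33.9
gripper_force: 35.0
```

```bash
python3 - <<'E'
from h import *
L=np.array([465.5,343.2,34]);ax=np.array([.975,.222,0]);ay=np.array([-.222,.975,0]); n=np.sin(.45)*ay+[0,0,np.cos(.45)]
T=tool(ay,-n); W=L+70*n; tcp=W-T@[61.5,0,4.9]
s=env.state();print(s['ee_pos'],s['ee_rot'],s['qpos'],tcp+60*n)
chain([(tcp,T)])
E
```

```text
[464.24617715 347.6670553  180.5794001 ] [-179.95989511   25.74217188  102.95360419] [ 47.59195154  27.82310524  84.3560073  -21.04855423  83.63249552
  39.94273503] [464.76820463 346.41396613 182.21974554]
 turn 1 x [ 0.    -0.001  0.002]
 shift 2 x [-0.1   0.01  2.96]
```

>>> move_arm(plan=[{"tx": -0.1, "ty": 0, "tz": 2, "wx": 0, "wy": 0, "wz": 0}, {"tx": -0.1, "ty": 0, "tz": 2, "wx": 0, "wy": 0, "wz": 0}, {"tx": 0, "ty": 0, "tz": 1.4, "wx": 0, "wy": 0, "wz": 0}, {"tx": 0, "ty": 0, "tz": 0.5, "wx": 0, "wy": 0, "wz": 0}, {"tx": 0, "ty": 0, "tz": 0, "wx": 0, "wy": 0, "wz": 0}, {"tx": 0, "ty": 0, "tz": 0, "wx": 0, "wy": 0, "wz": 0}, {"tx": 0, "ty": 0, "tz": 0, "wx": 0, "wy": 0, "wz": 0}, {"tx": 0, "ty": 0, "tz": 0, "wx": 0, "wy": 0, "wz": 0}, {"tx": 0, "ty": 0, "tz": 0, "wx": 0, "wy": 0, "wz": 0}, {"tx": 0, "ty": 0, "tz": 0, "wx": 0, "wy": 0, "wz": 0}, {"tx": 0, "ty": 0, "tz": 0, "wx": 0, "wy": 0, "wz": 0}, {"tx": 0, "ty": 0, "tz": 0, "wx": 0, "wy": 0, "wz": 0}])

```text
time_s: 11.63
ee_pos: [470.0, 319.6, 129.3]
ee_rot: [180.0, 25.8, 102.9]
force: [-0.4, -1.2, -1.8]
gripper_width: 33.8
gripper_force: 35.0
```

>>> move_arm(plan=[{"tx": 0, "ty": 0, "tz": 0, "wx": 0, "wy": 0, "wz": 0}, {"tx": 0, "ty": 0, "tz": 0, "wx": 0, "wy": 0, "wz": 0}, {"tx": 0, "ty": 0, "tz": 0, "wx": 0, "wy": 0, "wz": 0}, {"tx": 0, "ty": 0, "tz": 0, "wx": 0, "wy": 0, "wz": 0}, {"tx": 0, "ty": 0, "tz": 0, "wx": 0, "wy": 0, "wz": 0}, {"tx": 0, "ty": 0, "tz": 0, "wx": 0, "wy": 0, "wz": 0}, {"tx": 0, "ty": 0, "tz": 0, "wx": 0, "wy": 0, "wz": 0}, {"tx": 0, "ty": 0, "tz": 0, "wx": 0, "wy": 0, "wz": 0}, {"tx": 0, "ty": 0, "tz": 0, "wx": 0, "wy": 0, "wz": 0}, {"tx": 0, "ty": 0, "tz": 0, "wx": 0, "wy": 0, "wz": 0}, {"tx": 0, "ty": 0, "tz": 0, "wx": 0, "wy": 0, "wz": 0}, {"tx": 0, "ty": 0, "tz": 0, "wx": 0, "wy": 0, "wz": 0}])

```text
time_s: 12.63
ee_pos: [470.0, 319.4, 129.2]
ee_rot: [180.0, 25.8, 102.9]
force: [0.8, 0.4, -2.0]
gripper_width: 33.9
gripper_force: 35.0
```

```bash
python3 - <<'E'
from h import *
L=np.array([465.5,343.2,34]);ay=np.array([-.222,.975,0]); n=np.sin(.45)*ay+[0,0,np.cos(.45)]
g=grab_frame('side'); e=proj(g,[L+106*n])[0]; print('dot expected',e)
im=g['color'].astype(int); m=(im[...,1]-im[...,0]>25)&(im[...,1]-im[...,2]>10); ys,xs=np.nonzero(m); k=np.hypot(xs-e[0],ys-e[1])<15; print(xs[k],ys[k])
s=env.state();print(s['ee_pos'],s['ee_rot'])
save(g,'t.png',(180,200,320,320),4)
T=down(99.2); d=T[:,0]
o=np.array([459,14.3,0]); tcp=o-4.5*d; tcp[2]=9.3
p=np.array(s['ee_pos'])+60*n
chain([(p,None),([455,0,215],None),(None,T),([tcp[0],tcp[1],60],None),(tcp,None)])
E
```

```text
dot expected [238.75734032 289.16285129]
[238 239 240 237 238 239 240 237 238 239 240 239] [288 288 288 289 289 289 289 290 290 290 290 291]
[470.00557938 319.43444929 129.18981784] [179.96347398  25.8407987  102.85765332]
 shift 2 x [-0.  0. -3.]
 shift 10 x [-3.15 -0.86  1.17]
 turn 5 x [0.003 0.09  0.013]
 shift 5 x [0.18 0.12 3.1 ]
 shift 2 x [0.   0.   2.54]
```

View pics/t.png

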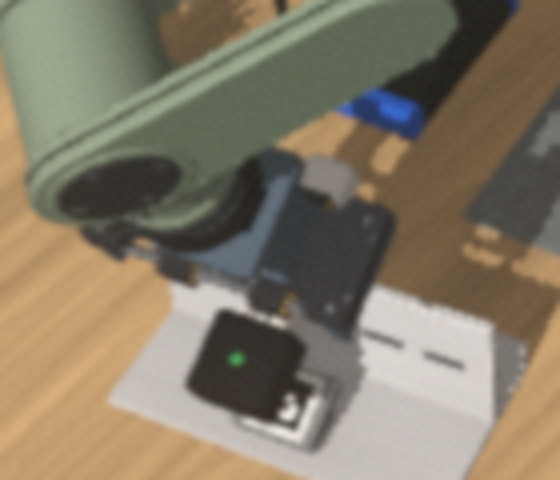

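The dot at (238.5,289) matches the expected (238.8,289.2), so the tray label is read. I'll take the scanner back to the pad.

>>> move_arm(plan=[{"tx": 0, "ty": 0, "tz": 0, "wx": 0, "wy": 0, "wz": 0}, {"tx": 0, "ty": 0, "tz": 0, "wx": 0, "wy": 0, "wz": 0}, {"tx": 0, "ty": 0, "tz": 0, "wx": 0, "wy": 0, "wz": 0}, {"tx": 0, "ty": 0, "tz": -1.5, "wx": 0, "wy": 0, "wz": 0}, {"tx": 0, "ty": 0, "tz": -2.5, "wx": 0, "wy": 0, "wz": 0}, {"tx": 0, "ty": 0, "tz": -2, "wx": 0, "wy": 0, "wz": 0}, {"tx": -3.15, "ty": -0.86, "tz": 1.17, "wx": 0, "wy": 0, "wz": 0}, {"tx": -3.15, "ty": -0.86, "tz": 1.17, "wx": 0, "wy": 0, "wz": 0}, {"tx": -3.15, "ty": -0.86, "tz": 1.17, "wx": 0, "wy": 0, "wz": 0}, {"tx": -3.15, "ty": -0.86, "tz": 1.17, "wx": 0, "wy": 0, "wz": 0}, {"tx": -3.15, "ty": -0.86, "tz": 1.17, "wx": 0, "wy": 0, "wz": 0}, {"tx": -3.15, "ty": -0.86, "tz": 1.17, "wx": 0, "wy": 0, "wz": 0}])

```text
time_s: 13.68
ee_pos: [458.1, 136.2, 202.6]
ee_rot: [180.0, 25.8, 102.9]
force: [1.5, 0.1, -3.1]
gripper_width: 33.8
gripper_force: 35.0
```

>>> move_arm(plan=[{"tx": -3.15, "ty": -0.86, "tz": 1.17, "wx": 0, "wy": 0, "wz": 0}, {"tx": -3.15, "ty": -0.86, "tz": 1.17, "wx": 0, "wy": 0, "wz": 0}, {"tx": -3.15, "ty": -0.86, "tz": 1.17, "wx": 0, "wy": 0, "wz": 0}, {"tx": -3.15, "ty": -0.86, "tz": 1.17, "wx": 0, "wy": 0, "wz": 0}, {"tx": 0, "ty": 0, "tz": 0, "wx": 0.003, "wy": 0.09, "wz": 0.013}, {"tx": 0, "ty": 0, "tz": 0, "wx": 0.003, "wy": 0.09, "wz": 0.013}, {"tx": 0, "ty": 0, "tz": 0, "wx": 0.003, "wy": 0.09, "wz": 0.013}, {"tx": 0, "ty": 0, "tz": 0, "wx": 0.003, "wy": 0.09, "wz": 0.013}, {"tx": 0, "ty": 0, "tz": 0, "wx": 0.003, "wy": 0.09, "wz": 0.013}, {"tx": 0, "ty": 0, "tz": 0, "wx": 0, "wy": 0, "wz": 0}, {"tx": 0, "ty": 0, "tz": 0, "wx": 0, "wy": 0, "wz": 0}])

```text
time_s: 14.6
ee_pos: [454.6, -1.7, 215.1]
ee_rot: [-180.0, 0.1, 98.9]
force: [-0.6, -0.7, -2.7]
gripper_width: 34.3
gripper_force: 35.0
```

```bash
python3 - <<'E'
from h import *
T=down(99.2); d=T[:,0]; o=np.array([459,14.3,0]); tcp=o-4.5*d; tcp[2]=9.6
s=env.state();print(s['ee_pos'],s['ee_rot'])
chain([(None,T),([tcp[0],tcp[1],60],None),(tcp,None)])
E
```

```text
[454.57798388  -1.65065443 215.09133265] [-1.79987113e+02  1.48217232e-01  9.89285795e+01]
 turn 1 x [-0.     0.003 -0.005]
 shift 5 x [0.21 0.14 3.1 ]
 shift 2 x [0.   0.   2.52]
```

>>> move_arm(plan=[{"tx": 0.21, "ty": 0.14, "tz": 3.1, "wx": 0, "wy": 0, "wz": 0}, {"tx": 0.21, "ty": 0.14, "tz": 3.1, "wx": 0, "wy": 0, "wz": 0}, {"tx": 0.21, "ty": 0.14, "tz": 3.1, "wx": 0, "wy": 0, "wz": 0}, {"tx": 0.21, "ty": 0.14, "tz": 3.1, "wx": 0, "wy": 0, "wz": 0}, {"tx": 0.21, "ty": 0.14, "tz": 3.1, "wx": 0, "wy": 0, "wz": 0}, {"tx": 0, "ty": 0, "tz": 2.5, "wx": 0, "wy": 0, "wz": 0}, {"tx": 0, "ty": 0, "tz": 1.5, "wx": 0, "wy": 0, "wz": 0}, {"tx": 0, "ty": 0, "tz": 0.7, "wx": 0, "wy": 0, "wz": 0}, {"tx": 0, "ty": 0, "tz": 0.3, "wx": 0, "wy": 0, "wz": 0}, {"tx": 0, "ty": 0, "tz": 0, "wx": 0, "wy": 0, "wz": 0}, {"tx": 0, "ty": 0, "tz": 0, "wx": 0, "wy": 0, "wz": 0}])

```text
time_s: 15.52
ee_pos: [461.0, 11.4, 11.0]
ee_rot: [179.9, 0.1, 99.1]
force: [-0.2, 0.4, -1.5]
gripper_width: 33.7
gripper_force: 35.0
```

>>> move_arm(plan=[{"tx": 0, "ty": 0, "tz": 0, "wx": 0, "wy": 0, "wz": 0}, {"tx": 0, "ty": 0, "tz": 0, "wx": 0, "wy": 0, "wz": 0}, {"tx": 0, "ty": 0, "tz": 0, "wx": 0, "wy": 0, "wz": 0}, {"tx": 0, "ty": 0, "tz": 0, "wx": 0, "wy": 0, "wz": 0}, {"tx": 0, "ty": 0, "tz": 0, "wx": 0, "wy": 0, "wz": 0}, {"tx": 0, "ty": 0, "tz": 0, "wx": 0, "wy": 0, "wz": 0}, {"tx": 0, "ty": 0, "tz": 0, "wx": 0, "wy": 0, "wz": 0}, {"tx": 0, "ty": 0, "tz": 0, "wx": 0, "wy": 0, "wz": 0}, {"tx": 0, "ty": 0, "tz": 0, "wx": 0, "wy": 0, "wz": 0}, {"tx": 0, "ty": 0, "tz": 0, "wx": 0, "wy": 0, "wz": 0}], gripper=9)

```text
time_s: 16.35
ee_pos: [460.2, 11.0, 10.1]
ee_rot: [180.0, 0.0, 99.1]
force: [-0.1, 0.2, 0.3]
gripper_width: 89.9
gripper_force: 0.0
```

>>> move_arm(plan=[{"tx": 0, "ty": 0, "tz": -2, "wx": 0, "wy": 0, "wz": 0}, {"tx": 0, "ty": 0, "tz": -3.5, "wx": 0, "wy": 0, "wz": 0}, {"tx": 0, "ty": 0, "tz": -3.5, "wx": 0, "wy": 0, "wz": 0}, {"tx": 0, "ty": 0, "tz": -3.5, "wx": 0, "wy": 0, "wz": 0}, {"tx": 0, "ty": 0, "tz": -3.5, "wx": 0, "wy": 0, "wz": 0}, {"tx": 0, "ty": 0, "tz": -3.5, "wx": 0, "wy": 0, "wz": 0}, {"tx": 0, "ty": 0, "tz": 0, "wx": 0, "wy": 0, "wz": 0}, {"tx": 0, "ty": 0, "tz": 0, "wx": 0, "wy": 0, "wz": 0}])

```text
time_s: 17.02
ee_pos: [461.2, 11.2, 207.0]
ee_rot: [179.7, 0.1, 99.1]
force: [0.3, -1.0, -0.6]
gripper_width: 90.3
gripper_force: 0.0
```

```bash
python3 - <<'E'
from h import *
s=env.state();print(s['ee_pos'],s['ee_rot'],s['qpos'])
g=grab_frame('side'); im=g['color'].astype(int); e=proj(g,[[450,70,40]])[0]
m=(im[...,1]-im[...,0]>25)&(im[...,1]-im[...,2]>10); ys,xs=np.nonzero(m); k=np.hypot(xs-e[0],ys-e[1])<15
print(onplane(g,[[xs[k].mean(),ys[k].mean()]],40),'want',[459-9.1,14.3+56.3])
# clips: first clip3 (middle). board centre line
chain([(None,down(2.9)),([464,-278,214],None)])
E
```

```text
[461.16657477  11.16318389 206.99115353] [1.79695153e+02 9.20581538e-02 9.90898548e+01] [-1.07809137e-02  8.15956632e+00  1.04432034e+02 -4.63350351e-02
  6.70928363e+01 -9.08296275e+00]
[[451.90156792  73.41092837  40.        ]] want [449.9, 70.6]
 turn 16 x [ 0.    -0.     0.105]
 shift 9 x [-0.12  3.21 -0.1 ]
```

The scanner is back on its pad, within 3.5 mm of target. Next, clip1.

```bash
cat >> h.py <<'E'
RX=[571,518,465,412,359]; RY=[-275.5,-278.2,-280.9,-283.6,-286.3]
WC=np.array([479.7,280.0]); WD=np.array([np.cos(np.radians(12.75)),np.sin(np.radians(12.75))])
slot=lambda i:WC+WD*[96,48,0,-48,-96][i]
E
python3 - <<'E'
from h import *
print(slot(0),slot(4))
chain([(None,down(2.9)),([RX[0],RY[0],214],None),([RX[0],RY[0],133],None)])
E
```

```text
[573.33286277 301.18695376] [386.06713723 258.81304624]
 turn 16 x [ 0.    -0.     0.105]
 shift 9 x [ 1.07  3.24 -0.1 ]
 shift 3 x [0.  0.  2.7]
```

>>> move_arm(plan=[{"tx": 0, "ty": 0, "tz": 0, "wx": 0, "wy": 0, "wz": 0.12}, {"tx": 0, "ty": 0, "tz": 0, "wx": 0, "wy": 0, "wz": 0.12}, {"tx": 0, "ty": 0, "tz": 0, "wx": 0, "wy": 0, "wz": 0.12}, {"tx": 0, "ty": 0, "tz": 0, "wx": 0, "wy": 0, "wz": 0.12}, {"tx": 0, "ty": 0, "tz": 0, "wx": 0, "wy": 0, "wz": 0.12}, {"tx": 0, "ty": 0, "tz": 0, "wx": 0, "wy": 0, "wz": 0.12}, {"tx": 0, "ty": 0, "tz": 0, "wx": 0, "wy": 0, "wz": 0.12}, {"tx": 0, "ty": 0, "tz": 0, "wx": 0, "wy": 0, "wz": 0.12}, {"tx": 0, "ty": 0, "tz": 0, "wx": 0, "wy": 0, "wz": 0.12}, {"tx": 0, "ty": 0, "tz": 0, "wx": 0, "wy": 0, "wz": 0.12}, {"tx": 0, "ty": 0, "tz": 0, "wx": 0, "wy": 0, "wz": 0.12}, {"tx": 0, "ty": 0, "tz": 0, "wx": 0, "wy": 0, "wz": 0.12}])

```text
time_s: 18.07
ee_pos: [458.7, 11.1, 202.8]
ee_rot: [-180.0, 0.2, 16.2]
force: [-0.1, -0.2, -0.4]
gripper_width: 90.1
gripper_force: 0.0
```

>>> move_arm(plan=[{"tx": 0, "ty": 0, "tz": -1, "wx": 0, "wy": 0, "wz": 0.12}, {"tx": 0, "ty": 0, "tz": -1, "wx": 0, "wy": 0, "wz": 0.12}, {"tx": 0, "ty": 0, "tz": 0, "wx": 0, "wy": 0, "wz": 0}])

```text
time_s: 18.32
ee_pos: [460.1, 11.2, 224.6]
ee_rot: [180.0, 0.0, 2.7]
force: [1.0, -0.0, -0.4]
gripper_width: 90.0
gripper_force: 0.0
```

```bash
python3 - <<'E'
from h import *
s=env.state();print(s['ee_pos'],s['ee_rot'])
chain([(None,down(2.9)),([RX[0],RY[0],220],None),([RX[0],RY[0],133],None)])
E
```

```text
[460.06323761  11.15935267 224.56556615] [1.79959422e+02 2.44696551e-02 2.72034370e+00]
 turn 1 x [ 0.001  0.    -0.003]
 shift 9 x [1.07 3.24 0.05]
 shift 3 x [0.  0.  2.9]
```

>>> move_arm(plan=[{"tx": 1.07, "ty": 3.24, "tz": 0, "wx": 0, "wy": 0, "wz": 0}, {"tx": 1.07, "ty": 3.24, "tz": 0, "wx": 0, "wy": 0, "wz": 0}, {"tx": 1.07, "ty": 3.24, "tz": 0, "wx": 0, "wy": 0, "wz": 0}, {"tx": 1.07, "ty": 3.24, "tz": 0, "wx": 0, "wy": 0, "wz": 0}, {"tx": 1.07, "ty": 3.24, "tz": 0, "wx": 0, "wy": 0, "wz": 0}, {"tx": 1.07, "ty": 3.24, "tz": 0, "wx": 0, "wy": 0, "wz": 0}, {"tx": 1.07, "ty": 3.24, "tz": 0, "wx": 0, "wy": 0, "wz": 0}, {"tx": 1.07, "ty": 3.24, "tz": 0, "wx": 0, "wy": 0, "wz": 0}, {"tx": 1.07, "ty": 3.24, "tz": 0, "wx": 0, "wy": 0, "wz": 0}, {"tx": 0, "ty": 0, "tz": 0, "wx": 0, "wy": 0, "wz": 0}, {"tx": 0, "ty": 0, "tz": 0, "wx": 0, "wy": 0, "wz": 0}])

```text
time_s: 19.23
ee_pos: [570.0, -276.3, 222.3]
ee_rot: [-179.9, 0.2, 2.8]
force: [0.2, 0.5, -0.6]
gripper_width: 90.1
gripper_force: 0.0
```

```bash
python3 - <<'E'
from h import *
s=env.state();print(s['ee_pos'],s['ee_rot'],s['qpos'])
chain([(None,down(2.9)),([RX[0],RY[0],133],None)])
g=grab_frame('side'); im=g['color'][100:200,315:425,::-1]/255.; cv2.imwrite('pics/c1.png',cv2.resize((255*im**.6).astype(np.uint8),None,fx=5.5,fy=5.5,interpolation=cv2.INTER_CUBIC))
E
```

```text
[ 569.96600925 -276.26938885  222.29947791] [-179.89066858    0.20123227    2.84098038] [-2.68977668e+01  2.35043483e+01  8.04534683e+01 -5.03182618e-03
  7.62711460e+01  6.02626488e+01]
 turn 1 x [-0.002  0.004 -0.001]
 shift 3 x [ 0.04 -0.02  2.98]
```

View pics/c1.png

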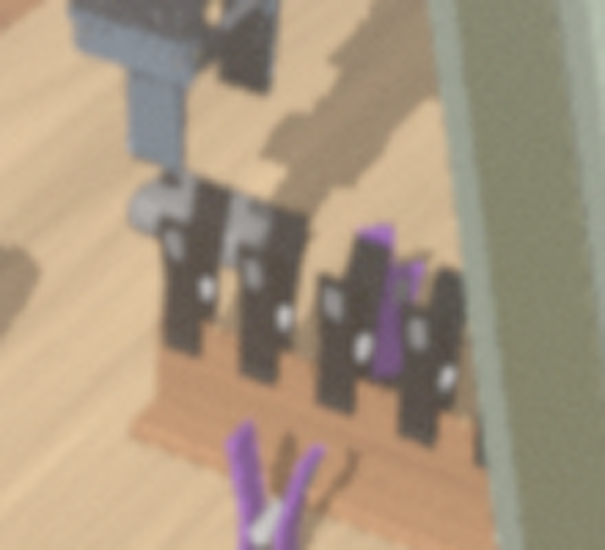

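The gripper is aligned above clip1, which is at (190,240) in this picture. I'll go down, squeeze, and lift if the reading is good.

>>> move_arm(plan=[{"tx": 0.05, "ty": 0, "tz": 2.2, "wx": 0, "wy": 0, "wz": 0}, {"tx": 0.05, "ty": 0, "tz": 2.2, "wx": 0, "wy": 0, "wz": 0}, {"tx": 0, "ty": 0, "tz": 2.2, "wx": 0, "wy": 0, "wz": 0}, {"tx": 0, "ty": 0, "tz": 1.6, "wx": 0, "wy": 0, "wz": 0}, {"tx": 0, "ty": 0, "tz": 0.7, "wx": 0, "wy": 0, "wz": 0}, {"tx": 0, "ty": 0, "tz": 0, "wx": 0, "wy": 0, "wz": 0}, {"tx": 0, "ty": 0, "tz": 0, "wx": 0, "wy": 0, "wz": 0}])

```text
time_s: 19.87
ee_pos: [571.7, -274.5, 136.7]
ee_rot: [180.0, -0.0, 2.9]
force: [0.2, -0.1, -0.1]
gripper_width: 90.3
gripper_force: 0.0
```

>>> move_arm(plan=[{"tx": 0, "ty": 0, "tz": 0, "wx": 0, "wy": 0, "wz": 0}, {"tx": 0, "ty": 0, "tz": 0, "wx": 0, "wy": 0, "wz": 0}, {"tx": 0, "ty": 0, "tz": 0, "wx": 0, "wy": 0, "wz": 0}, {"tx": 0, "ty": 0, "tz": 0, "wx": 0, "wy": 0, "wz": 0}, {"tx": 0, "ty": 0, "tz": 0, "wx": 0, "wy": 0, "wz": 0}, {"tx": 0, "ty": 0, "tz": 0, "wx": 0, "wy": 0, "wz": 0}, {"tx": 0, "ty": 0, "tz": 0, "wx": 0, "wy": 0, "wz": 0}, {"tx": 0, "ty": 0, "tz": 0, "wx": 0, "wy": 0, "wz": 0}, {"tx": 0, "ty": 0, "tz": 0, "wx": 0, "wy": 0, "wz": 0}, {"tx": 0, "ty": 0, "tz": 0, "wx": 0, "wy": 0, "wz": 0}, {"tx": 0, "ty": 0, "tz": 0, "wx": 0, "wy": 0, "wz": 0}, {"tx": 0, "ty": 0, "tz": 0, "wx": 0, "wy": 0, "wz": 0}], gripper=2, force=25)

```text
time_s: 20.87
ee_pos: [571.7, -275.3, 136.3]
ee_rot: [180.0, -0.0, 2.8]
force: [-0.5, -0.0, -0.4]
gripper_width: 25.7
gripper_force: 25.0
```

>>> move_arm(plan=[{"tx": 0, "ty": 0, "tz": -1, "wx": 0, "wy": 0, "wz": 0}, {"tx": 0, "ty": 0, "tz": -2, "wx": 0, "wy": 0, "wz": 0}, {"tx": 0, "ty": 0, "tz": -3, "wx": 0, "wy": 0, "wz": 0}, {"tx": 0, "ty": 0, "tz": -3, "wx": 0, "wy": 0, "wz": 0}, {"tx": 0, "ty": 0, "tz": -3, "wx": 0, "wy": 0, "wz": 0}, {"tx": 0, "ty": 0, "tz": -2.4, "wx": 0, "wy": 0, "wz": 0}, {"tx": 0, "ty": 0, "tz": 0, "wx": 0, "wy": 0, "wz": 0}])

```text
time_s: 21.45
ee_pos: [573.8, -276.3, 287.7]
ee_rot: [179.6, -0.7, 2.8]
force: [0.7, -0.6, 0.3]
gripper_width: 26.1
gripper_force: 25.0
```

```bash
python3 - <<'E'
from h import *
s=env.state();print(s['ee_pos'],s['ee_rot'])
T=down(12.75)
chain([(None,T),([*slot(0),280],None),([*slot(0),154],None)])
g=grab_frame('side'); im=g['color'][70:190,325:435,::-1]/255.; cv2.imwrite('pics/c2.png',cv2.resize((255*im**.6).astype(np.uint8),None,fx=5,fy=5,interpolation=cv2.INTER_CUBIC))
E
```

```text
[ 573.83876738 -276.30783705  287.67140349] [179.60521955  -0.66062175   2.83355393]
 turn 2 x [ 0.004 -0.005 -0.087]
 shift 17 x [ 0.75 -3.31  0.05]
 shift 4 x [0.   0.   3.15]
```

View pics/c2.png

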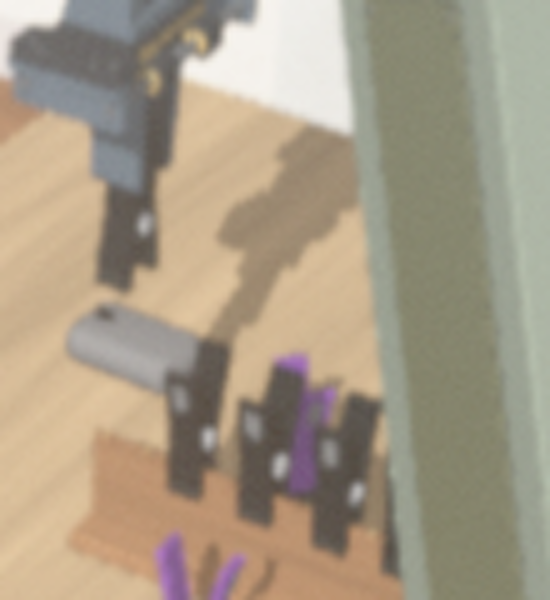

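Clip1 hangs open and straight in the gripper (130,230). I'll take it to its slot.

>>> move_arm(plan=[{"tx": 0, "ty": 0, "tz": 0, "wx": 0, "wy": 0, "wz": -0.087}, {"tx": 0, "ty": 0, "tz": 0, "wx": 0, "wy": 0, "wz": -0.087}, {"tx": 0.75, "ty": -3.31, "tz": 0, "wx": 0, "wy": 0, "wz": 0}, {"tx": 0.75, "ty": -3.31, "tz": 0, "wx": 0, "wy": 0, "wz": 0}, {"tx": 0.75, "ty": -3.31, "tz": 0, "wx": 0, "wy": 0, "wz": 0}, {"tx": 0.75, "ty": -3.31, "tz": 0, "wx": 0, "wy": 0, "wz": 0}, {"tx": 0.75, "ty": -3.31, "tz": 0, "wx": 0, "wy": 0, "wz": 0}, {"tx": 0.75, "ty": -3.31, "tz": 0, "wx": 0, "wy": 0, "wz": 0}, {"tx": 0.75, "ty": -3.31, "tz": 0, "wx": 0, "wy": 0, "wz": 0}, {"tx": 0.75, "ty": -3.31, "tz": 0, "wx": 0, "wy": 0, "wz": 0}])

```text
time_s: 22.33
ee_pos: [570.4, -2.1, 278.8]
ee_rot: [180.0, 0.1, 12.8]
force: [1.5, 0.7, -0.6]
gripper_width: 26.0
gripper_force: 25.0
```

>>> move_arm(plan=[{"tx": 0.75, "ty": -3.31, "tz": 0, "wx": 0, "wy": 0, "wz": 0}, {"tx": 0.75, "ty": -3.31, "tz": 0, "wx": 0, "wy": 0, "wz": 0}, {"tx": 0.75, "ty": -3.31, "tz": 0, "wx": 0, "wy": 0, "wz": 0}, {"tx": 0.75, "ty": -3.31, "tz": 0, "wx": 0, "wy": 0, "wz": 0}, {"tx": 0.75, "ty": -3.31, "tz": 0, "wx": 0, "wy": 0, "wz": 0}, {"tx": 0.75, "ty": -3.31, "tz": 0, "wx": 0, "wy": 0, "wz": 0}, {"tx": 0.75, "ty": -3.31, "tz": 0, "wx": 0, "wy": 0, "wz": 0}, {"tx": 0.75, "ty": -3.31, "tz": 0, "wx": 0, "wy": 0, "wz": 0}, {"tx": 0.75, "ty": -3.31, "tz": 0, "wx": 0, "wy": 0, "wz": 0}, {"tx": 0, "ty": 0, "tz": 0, "wx": 0, "wy": 0, "wz": 0}, {"tx": 0, "ty": 0, "tz": 0, "wx": 0, "wy": 0, "wz": 0}, {"tx": 0, "ty": 0, "tz": 0, "wx": 0, "wy": 0, "wz": 0}])

```text
time_s: 23.33
ee_pos: [570.8, 301.1, 278.7]
ee_rot: [179.9, 0.1, 12.8]
force: [-0.8, 0.7, -0.7]
gripper_width: 25.9
gripper_force: 25.0
```

```bash
python3 - <<'E'
from h import *
s=env.state();print(s['ee_pos'],s['ee_rot'],s['qpos'])
chain([(None,down(12.75)),([*slot(0),200],None),([*slot(0),154],None)])
E
```

```text
[570.77680624 301.14134953 278.71083601] [1.79873498e+02 1.17427094e-01 1.28181537e+01] [ 2.68440726e+01  2.33070813e+01  7.28022214e+01 -9.47842102e-02
  8.40352907e+01  1.04035758e+02]
 turn 1 x [0.002 0.002 0.001]
 shift 3 x [0.08 0.02 2.62]
 shift 2 x [0.  0.  2.3]
```

>>> move_arm(plan=[{"tx": 0.1, "ty": 0.05, "tz": 2.6, "wx": 0, "wy": 0, "wz": 0}, {"tx": 0.1, "ty": 0, "tz": 2.6, "wx": 0, "wy": 0, "wz": 0}, {"tx": 0.05, "ty": 0, "tz": 2.6, "wx": 0, "wy": 0, "wz": 0}, {"tx": 0, "ty": 0, "tz": 0.5, "wx": 0, "wy": 0, "wz": 0}, {"tx": 0, "ty": 0, "tz": 0, "wx": 0, "wy": 0, "wz": 0}, {"tx": 0, "ty": 0, "tz": 0, "wx": 0, "wy": 0, "wz": 0}, {"tx": 0, "ty": 0, "tz": 0, "wx": 0, "wy": 0, "wz": 0}])

```text
time_s: 23.92
ee_pos: [575.0, 301.7, 199.2]
ee_rot: [180.0, -0.2, 12.8]
force: [0.3, 0.5, 0.1]
gripper_width: 26.2
gripper_force: 25.0
```

```bash
python3 - <<'E'
from h import *
s=env.state();print(s['ee_pos'],s['ee_rot'])
chain([(None,down(12.75)),([*slot(0),154],None)])
g=grab_frame('side'); im=g['color'][170:300,190:330,::-1]/255.; cv2.imwrite('pics/c3.png',cv2.resize((255*im**.7).astype(np.uint8),None,fx=4.5,fy=4.5,interpolation=cv2.INTER_CUBIC))
E
```

```text
[575.02820945 301.65092949 199.17619344] [179.99705844  -0.23409316  12.75532777]
 turn 1 x [ 0.    -0.004  0.   ]
 shift 2 x [-0.09  0.    2.26]
```

View pics/c3.png

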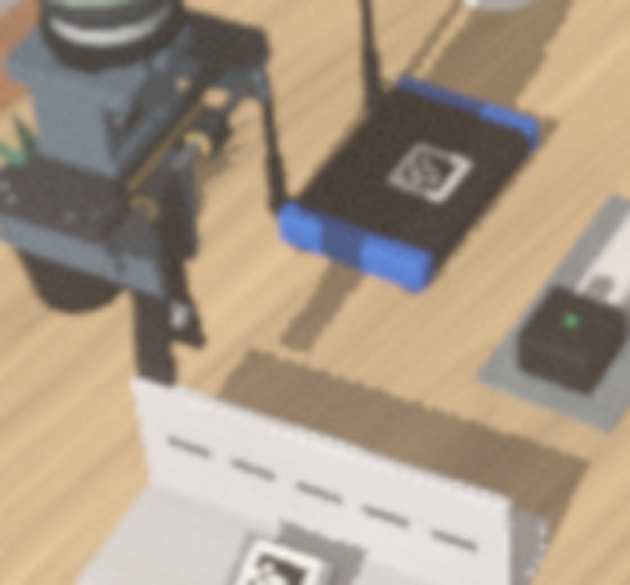

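```bash
python3 - <<'E'
from h import *
g=grab_frame('side'); N=np.array([-WD[1],WD[0]])
c=slot(0)
for nm,q in (('front jaw end z130',[*(c+13*N),130]),('front jaw inner',[*(c+10*N),130]),('rear jaw end',[*(c-13*N),130]),('wall top',[*c,100]),('wall end',[*(WC+125*WD+4*N),100]),('wall end2',[*(WC-125*WD+4*N),100])): 
    p=proj(g,[q])[0]; print(nm,p,(p-(190,170))*4.5)
E
```

```text
front jaw end z130 [226.01621614 250.56808165] [162.07297264 362.55636743]
front jaw inner [226.60809867 249.80325908] [164.736444   359.11466587]
rear jaw end [231.08953891 244.0130984 ] [184.90292509 333.05894279]
wall top [229.91311591 254.89407509] [179.60902159 382.02333792]
wall end [219.95591413 252.70009379] [134.80161359 372.15042205]
wall end2 [303.50808095 281.72558203] [510.78636429 502.76511915]
```

The jaws straddle the wall plane (front jaw at (155,380), rear at (190,345)), and the clip origin is about 74 mm below the TCP. I'll lower to TCP z≈157 and release.

>>> move_arm(plan=[{"tx": -0.2, "ty": 0, "tz": 1.2, "wx": 0, "wy": 0, "wz": 0}, {"tx": 0, "ty": 0, "tz": 1.2, "wx": 0, "wy": 0, "wz": 0}, {"tx": 0, "ty": 0, "tz": 1.0, "wx": 0, "wy": 0, "wz": 0}, {"tx": 0, "ty": 0, "tz": 0.5, "wx": 0, "wy": 0, "wz": 0}, {"tx": 0, "ty": 0, "tz": 0.3, "wx": 0, "wy": 0, "wz": 0}, {"tx": 0, "ty": 0, "tz": 0, "wx": 0, "wy": 0, "wz": 0}, {"tx": 0, "ty": 0, "tz": 0, "wx": 0, "wy": 0, "wz": 0}])

```text
time_s: 24.6
ee_pos: [572.3, 301.4, 155.4]
ee_rot: [180.0, -0.1, 12.8]
force: [-0.2, -0.0, -0.3]
gripper_width: 26.4
gripper_force: 25.0
```

>>> move_arm(plan=[{"tx": 0, "ty": 0, "tz": 0, "wx": 0, "wy": 0, "wz": 0}, {"tx": 0, "ty": 0, "tz": 0, "wx": 0, "wy": 0, "wz": 0}, {"tx": 0, "ty": 0, "tz": 0, "wx": 0, "wy": 0, "wz": 0}, {"tx": 0, "ty": 0, "tz": 0, "wx": 0, "wy": 0, "wz": 0}], gripper=4)

```text
time_s: 24.93
ee_pos: [572.1, 301.4, 155.4]
ee_rot: [180.0, -0.1, 12.8]
force: [0.2, 0.7, -1.0]
gripper_width: 39.9
gripper_force: 4.6
```

>>> move_arm(plan=[{"tx": 0, "ty": 0, "tz": 0, "wx": 0, "wy": 0, "wz": 0}, {"tx": 0, "ty": 0, "tz": 0, "wx": 0, "wy": 0, "wz": 0}, {"tx": 0, "ty": 0, "tz": 0, "wx": 0, "wy": 0, "wz": 0}, {"tx": 0, "ty": 0, "tz": 0, "wx": 0, "wy": 0, "wz": 0}, {"tx": 0, "ty": 0, "tz": 0, "wx": 0, "wy": 0, "wz": 0}, {"tx": 0, "ty": 0, "tz": 0, "wx": 0, "wy": 0, "wz": 0}, {"tx": 0, "ty": 0, "tz": 0, "wx": 0, "wy": 0, "wz": 0}, {"tx": 0, "ty": 0, "tz": 0, "wx": 0, "wy": 0, "wz": 0}], gripper=9)

```text
time_s: 25.6
ee_pos: [572.0, 301.2, 155.1]
ee_rot: [179.9, -0.0, 12.8]
force: [0.6, -0.3, 0.0]
gripper_width: 88.9
gripper_force: 0.0
```

>>> move_arm(plan=[{"tx": 0, "ty": 0, "tz": -1.5, "wx": 0, "wy": 0, "wz": 0}, {"tx": 0, "ty": 0, "tz": -3, "wx": 0, "wy": 0, "wz": 0}, {"tx": 0, "ty": 0, "tz": -3, "wx": 0, "wy": 0, "wz": 0}, {"tx": 0, "ty": 0, "tz": 0, "wx": 0, "wy": 0, "wz": 0}, {"tx": 0, "ty": 0, "tz": 0, "wx": 0, "wy": 0, "wz": 0}])

```text
time_s: 26.02
ee_pos: [572.9, 301.7, 232.3]
ee_rot: [-180.0, -0.3, 12.8]
force: [-0.2, 0.1, 0.5]
gripper_width: 90.1
gripper_force: 0.0
```

```bash
cat >> h.py <<'E'
def dark(f,nm,boxes):
    """dark-blob centroid/extent in pixel boxes"""
    for b in boxes:
        im=f['color'][b[1]:b[3],b[0]:b[2]].astype(int); m=(im.max(2)<75).astype(np.uint8)
        k=max(cv2.findContours(m,cv2.RETR_EXTERNAL,cv2.CHAIN_APPROX_NONE)[0],key=cv2.contourArea,default=None)
        print(nm,None if k is None else (np.array(cv2.boundingRect(k))+[b[0],b[1],0,0],cv2.contourArea(k)))
E
python3 - <<'E'
from h import *
s=env.state();print(s['ee_pos'],s['ee_rot'])
g=grab_frame('side'); im=g['color'].copy()
N=np.array([-WD[1],WD[0]]); c=slot(0)
cs=lambda z,w,h:proj(g,[[*(c+w*N+h*WD),z]])[0]
for nm,a in(('jaw low',(82,9,12)),('jaw low',(82,9,-12)),('htop',(187,26,12)),('htop',(187,26,-12)),('htop',(187,-26,12)),('htop',(187,-26,-12))): print(nm,a,cs(*a))
dark(g,'clip',[(200,205,260,285)])
chain([(None,down(2.9)),([RX[1],RY[1],230],None),([RX[1],RY[1],136.5],None)])
E
```

```text
[572.85934467 301.7483903  232.28158934] [-179.98606405   -0.29302476   12.79786676]
jaw low (82, 9, 12) [225.19519393 260.30223304]
jaw low (82, 9, -12) [232.80451089 262.98608634]
htop (187, 26, 12) [216.58064313 237.42353857]
htop (187, 26, -12) [224.61005472 240.14142273]
htop (187, -26, 12) [227.16678746 224.4022419 ]
htop (187, -26, -12) [235.05099231 226.97338083]
clip (array([218, 229,  17,  36]), 227.0)
 turn 2 x [ 0.    -0.001  0.086]
 shift 17 x [-0.49  3.39  0.  ]
 shift 3 x [0.   0.   3.12]
```

Clip1 sits where predicted. Next, clip2.

>>> move_arm(plan=[{"tx": 0, "ty": 0, "tz": 0, "wx": 0, "wy": 0, "wz": 0.086}, {"tx": 0, "ty": 0, "tz": 0, "wx": 0, "wy": 0, "wz": 0.086}, {"tx": -0.49, "ty": 3.39, "tz": 0, "wx": 0, "wy": 0, "wz": 0}, {"tx": -0.49, "ty": 3.39, "tz": 0, "wx": 0, "wy": 0, "wz": 0}, {"tx": -0.49, "ty": 3.39, "tz": 0, "wx": 0, "wy": 0, "wz": 0}, {"tx": -0.49, "ty": 3.39, "tz": 0, "wx": 0, "wy": 0, "wz": 0}, {"tx": -0.49, "ty": 3.39, "tz": 0, "wx": 0, "wy": 0, "wz": 0}, {"tx": -0.49, "ty": 3.39, "tz": 0, "wx": 0, "wy": 0, "wz": 0}, {"tx": -0.49, "ty": 3.39, "tz": 0, "wx": 0, "wy": 0, "wz": 0}, {"tx": -0.49, "ty": 3.39, "tz": 0, "wx": 0, "wy": 0, "wz": 0}])

```text
time_s: 26.9
ee_pos: [545.2, 26.8, 228.4]
ee_rot: [180.0, 0.2, 3.0]
force: [1.0, -0.4, -0.1]
gripper_width: 90.2
gripper_force: 0.0
```

>>> move_arm(plan=[{"tx": -0.49, "ty": 3.39, "tz": 0, "wx": 0, "wy": 0, "wz": 0}, {"tx": -0.49, "ty": 3.39, "tz": 0, "wx": 0, "wy": 0, "wz": 0}, {"tx": -0.49, "ty": 3.39, "tz": 0, "wx": 0, "wy": 0, "wz": 0}, {"tx": -0.49, "ty": 3.39, "tz": 0, "wx": 0, "wy": 0, "wz": 0}, {"tx": -0.49, "ty": 3.39, "tz": 0, "wx": 0, "wy": 0, "wz": 0}, {"tx": -0.49, "ty": 3.39, "tz": 0, "wx": 0, "wy": 0, "wz": 0}, {"tx": -0.49, "ty": 3.39, "tz": 0, "wx": 0, "wy": 0, "wz": 0}, {"tx": -0.49, "ty": 3.39, "tz": 0, "wx": 0, "wy": 0, "wz": 0}, {"tx": -0.49, "ty": 3.39, "tz": 0, "wx": 0, "wy": 0, "wz": 0}, {"tx": 0, "ty": 0, "tz": 0, "wx": 0, "wy": 0, "wz": 0}, {"tx": 0, "ty": 0, "tz": 0, "wx": 0, "wy": 0, "wz": 0}])

```text
time_s: 27.82
ee_pos: [517.2, -279.5, 228.4]
ee_rot: [-179.9, 0.1, 2.8]
force: [-0.1, 0.4, 1.2]
gripper_width: 90.1
gripper_force: 0.0
```

```bash
python3 - <<'E'
from h import *
s=env.state();print(s['ee_pos'],s['ee_rot'])
chain([(None,down(2.9)),([RX[1],RY[1],136.3],None),([RX[1],RY[1],280],None),(None,down(12.75)),([*slot(1),280],None)])
# clip yaw check: right-handle top edges in current top view (arm hides some)
E
```

```text
[ 517.15891106 -279.50641484  228.36218907] [-1.79912317e+02  1.39751260e-01  2.76159899e+00]
 turn 1 x [-0.002  0.002 -0.002]
 shift 3 x [ 0.03 -0.04  3.07]
 shift 5 x [ 0.    0.   -2.87]
 turn 2 x [ 0.     0.    -0.086]
 shift 17 x [ 0.79 -3.25  0.  ]
```

>>> move_arm(plan=[{"tx": 0.1, "ty": -0.1, "tz": 2.4, "wx": 0, "wy": 0, "wz": 0}, {"tx": 0, "ty": 0, "tz": 2.4, "wx": 0, "wy": 0, "wz": 0}, {"tx": 0, "ty": 0, "tz": 2.4, "wx": 0, "wy": 0, "wz": 0}, {"tx": 0, "ty": 0, "tz": 1.4, "wx": 0, "wy": 0, "wz": 0}, {"tx": 0, "ty": 0, "tz": 0.6, "wx": 0, "wy": 0, "wz": 0}, {"tx": 0, "ty": 0, "tz": 0, "wx": 0, "wy": 0, "wz": 0}, {"tx": 0, "ty": 0, "tz": 0, "wx": 0, "wy": 0, "wz": 0}])

```text
time_s: 28.4
ee_pos: [519.7, -276.7, 138.6]
ee_rot: [180.0, -0.0, 3.0]
force: [0.3, -0.3, 0.5]
gripper_width: 89.7
gripper_force: 0.0
```

>>> move_arm(plan=[{"tx": 0, "ty": 0, "tz": 0, "wx": 0, "wy": 0, "wz": 0}, {"tx": 0, "ty": 0, "tz": 0, "wx": 0, "wy": 0, "wz": 0}, {"tx": 0, "ty": 0, "tz": 0, "wx": 0, "wy": 0, "wz": 0}, {"tx": 0, "ty": 0, "tz": 0, "wx": 0, "wy": 0, "wz": 0}, {"tx": 0, "ty": 0, "tz": 0, "wx": 0, "wy": 0, "wz": 0}, {"tx": 0, "ty": 0, "tz": 0, "wx": 0, "wy": 0, "wz": 0}, {"tx": 0, "ty": 0, "tz": 0, "wx": 0, "wy": 0, "wz": 0}, {"tx": 0, "ty": 0, "tz": 0, "wx": 0, "wy": 0, "wz": 0}, {"tx": 0, "ty": 0, "tz": 0, "wx": 0, "wy": 0, "wz": 0}, {"tx": 0, "ty": 0, "tz": 0, "wx": 0, "wy": 0, "wz": 0}, {"tx": 0, "ty": 0, "tz": 0, "wx": 0, "wy": 0, "wz": 0}, {"tx": 0, "ty": 0, "tz": 0, "wx": 0, "wy": 0, "wz": 0}], gripper=2, force=25)

```text
time_s: 29.4
ee_pos: [519.3, -277.5, 138.3]
ee_rot: [180.0, -0.0, 2.9]
force: [0.2, -0.2, -0.6]
gripper_width: 26.0
gripper_force: 25.0
```

>>> move_arm(plan=[{"tx": 0, "ty": 0, "tz": -1, "wx": 0, "wy": 0, "wz": 0}, {"tx": 0, "ty": 0, "tz": -2, "wx": 0, "wy": 0, "wz": 0}, {"tx": 0, "ty": 0, "tz": -3, "wx": 0, "wy": 0, "wz": 0}, {"tx": 0, "ty": 0, "tz": -3, "wx": 0, "wy": 0, "wz": 0}, {"tx": 0, "ty": 0, "tz": -3, "wx": 0, "wy": 0, "wz": 0}, {"tx": 0, "ty": 0, "tz": -2.4, "wx": 0, "wy": 0, "wz": 0}, {"tx": 0, "ty": 0, "tz": 0, "wx": 0, "wy": 0, "wz": -0.087}, {"tx": 0, "ty": 0, "tz": 0, "wx": 0, "wy": 0, "wz": -0.087}, {"tx": 0.79, "ty": -3.25, "tz": 0, "wx": 0, "wy": 0, "wz": 0}, {"tx": 0.79, "ty": -3.25, "tz": 0, "wx": 0, "wy": 0, "wz": 0}, {"tx": 0.79, "ty": -3.25, "tz": 0, "wx": 0, "wy": 0, "wz": 0}, {"tx": 0.79, "ty": -3.25, "tz": 0, "wx": 0, "wy": 0, "wz": 0}])

```text
time_s: 30.4
ee_pos: [520.7, -142.4, 283.1]
ee_rot: [179.9, -0.1, 12.9]
force: [1.4, 0.8, -1.0]
gripper_width: 25.7
gripper_force: 25.0
```

>>> move_arm(plan=[{"tx": 0.79, "ty": -3.25, "tz": 0, "wx": 0, "wy": 0, "wz": 0}, {"tx": 0.79, "ty": -3.25, "tz": 0, "wx": 0, "wy": 0, "wz": 0}, {"tx": 0.79, "ty": -3.25, "tz": 0, "wx": 0, "wy": 0, "wz": 0}, {"tx": 0.79, "ty": -3.25, "tz": 0, "wx": 0, "wy": 0, "wz": 0}, {"tx": 0.79, "ty": -3.25, "tz": 0, "wx": 0, "wy": 0, "wz": 0}, {"tx": 0.79, "ty": -3.25, "tz": 0, "wx": 0, "wy": 0, "wz": 0}, {"tx": 0.79, "ty": -3.25, "tz": 0, "wx": 0, "wy": 0, "wz": 0}, {"tx": 0.79, "ty": -3.25, "tz": 0, "wx": 0, "wy": 0, "wz": 0}, {"tx": 0.79, "ty": -3.25, "tz": 0, "wx": 0, "wy": 0, "wz": 0}, {"tx": 0.79, "ty": -3.25, "tz": 0, "wx": 0, "wy": 0, "wz": 0}, {"tx": 0, "ty": 0, "tz": 0, "wx": 0, "wy": 0, "wz": 0}, {"tx": 0, "ty": 0, "tz": 0, "wx": 0, "wy": 0, "wz": 0}])

```text
time_s: 31.4
ee_pos: [525.2, 192.2, 282.5]
ee_rot: [179.9, -0.1, 13.1]
force: [-0.4, -0.8, -0.8]
gripper_width: 26.2
gripper_force: 25.0
```

```bash
python3 - <<'E'
from h import *
s=env.state();print(s['ee_pos'],s['ee_rot'],s['force'])
chain([(None,down(12.75)),([*slot(1),280],None),([*slot(1),156],None)])
E
```

```text
[525.18310343 192.21148347 282.53107329] [ 1.79937439e+02 -5.05200698e-02  1.30920404e+01] [-0.43034473 -0.78701647 -0.76737795]
 turn 1 x [ 0.001 -0.001  0.006]
 shift 3 x [ 0.77 -3.19  0.08]
 shift 4 x [0.  0.  3.1]
```

>>> move_arm(plan=[{"tx": 0.77, "ty": -3.19, "tz": 0, "wx": 0, "wy": 0, "wz": 0.006}, {"tx": 0.77, "ty": -3.19, "tz": 0, "wx": 0, "wy": 0, "wz": 0}, {"tx": 0.77, "ty": -3.19, "tz": 0, "wx": 0, "wy": 0, "wz": 0}, {"tx": 0, "ty": 0, "tz": 0, "wx": 0, "wy": 0, "wz": 0}, {"tx": 0, "ty": 0, "tz": 2.6, "wx": 0, "wy": 0, "wz": 0}, {"tx": 0, "ty": 0, "tz": 2.6, "wx": 0, "wy": 0, "wz": 0}, {"tx": 0, "ty": 0, "tz": 2.2, "wx": 0, "wy": 0, "wz": 0}, {"tx": 0, "ty": 0, "tz": 0.4, "wx": 0, "wy": 0, "wz": 0}, {"tx": 0, "ty": 0, "tz": 0, "wx": 0, "wy": 0, "wz": 0}, {"tx": 0, "ty": 0, "tz": 0, "wx": 0, "wy": 0, "wz": 0}, {"tx": 0, "ty": 0, "tz": 0, "wx": 0, "wy": 0, "wz": 0}])

```text
time_s: 32.32
ee_pos: [528.1, 289.1, 206.1]
ee_rot: [180.0, -0.2, 12.5]
force: [0.8, 0.6, -0.6]
gripper_width: 26.2
gripper_force: 25.0
```

```bash
python3 - <<'E'
from h import *
s=env.state();print(s['ee_pos'],s['ee_rot'],s['force'])
chain([(None,down(12.75)),([*slot(1),157],None)])
E
```

```text
[528.11997031 289.13109006 206.06366803] [179.99915943  -0.23180247  12.53116706] [ 0.81031654  0.55293137 -0.58798991]
 turn 1 x [ 0.    -0.004 -0.004]
 shift 2 x [-0.06 -0.09  2.45]
```

>>> move_arm(plan=[{"tx": -0.1, "ty": -0.2, "tz": 1.3, "wx": 0, "wy": 0, "wz": 0}, {"tx": 0, "ty": 0, "tz": 1.3, "wx": 0, "wy": 0, "wz": 0}, {"tx": 0, "ty": 0, "tz": 1.3, "wx": 0, "wy": 0, "wz": 0}, {"tx": 0, "ty": 0, "tz": 0.7, "wx": 0, "wy": 0, "wz": 0}, {"tx": 0, "ty": 0, "tz": 0.3, "wx": 0, "wy": 0, "wz": 0}, {"tx": 0, "ty": 0, "tz": 0, "wx": 0, "wy": 0, "wz": 0}, {"tx": 0, "ty": 0, "tz": 0, "wx": 0, "wy": 0, "wz": 0}])

```text
time_s: 32.9
ee_pos: [526.2, 291.1, 156.0]
ee_rot: [180.0, -0.1, 12.6]
force: [-0.2, 0.1, -0.4]
gripper_width: 26.4
gripper_force: 25.0
```

>>> move_arm(plan=[{"tx": 0, "ty": 0, "tz": 0, "wx": 0, "wy": 0, "wz": 0}, {"tx": 0, "ty": 0, "tz": 0, "wx": 0, "wy": 0, "wz": 0}, {"tx": 0, "ty": 0, "tz": 0, "wx": 0, "wy": 0, "wz": 0}, {"tx": 0, "ty": 0, "tz": 0, "wx": 0, "wy": 0, "wz": 0}], gripper=4)

```text
time_s: 33.23
ee_pos: [525.7, 291.0, 155.4]
ee_rot: [180.0, -0.1, 12.6]
force: [0.1, -0.1, -1.6]
gripper_width: 39.8
gripper_force: 4.6
```

>>> move_arm(plan=[{"tx": 0, "ty": 0, "tz": 0, "wx": 0, "wy": 0, "wz": 0}, {"tx": 0, "ty": 0, "tz": 0, "wx": 0, "wy": 0, "wz": 0}, {"tx": 0, "ty": 0, "tz": 0, "wx": 0, "wy": 0, "wz": 0}, {"tx": 0, "ty": 0, "tz": 0, "wx": 0, "wy": 0, "wz": 0}, {"tx": 0, "ty": 0, "tz": 0, "wx": 0, "wy": 0, "wz": 0}, {"tx": 0, "ty": 0, "tz": 0, "wx": 0, "wy": 0, "wz": 0}, {"tx": 0, "ty": 0, "tz": 0, "wx": 0, "wy": 0, "wz": 0}, {"tx": 0, "ty": 0, "tz": 0, "wx": 0, "wy": 0, "wz": 0}], gripper=9)

```text
time_s: 33.9
ee_pos: [525.6, 290.8, 155.0]
ee_rot: [179.9, -0.0, 12.6]
force: [-0.1, -0.2, -0.6]
gripper_width: 88.9
gripper_force: 0.0
```

>>> move_arm(plan=[{"tx": 0, "ty": 0, "tz": -1.5, "wx": 0, "wy": 0, "wz": 0}, {"tx": 0, "ty": 0, "tz": -3, "wx": 0, "wy": 0, "wz": 0}, {"tx": 0, "ty": 0, "tz": -3, "wx": 0, "wy": 0, "wz": 0}, {"tx": 0, "ty": 0, "tz": 0, "wx": 0, "wy": 0, "wz": 0.084}, {"tx": 0, "ty": 0, "tz": 0, "wx": 0, "wy": 0, "wz": 0.084}, {"tx": -0.53, "ty": 3.34, "tz": 0, "wx": 0, "wy": 0, "wz": 0}, {"tx": -0.53, "ty": 3.34, "tz": 0, "wx": 0, "wy": 0, "wz": 0}, {"tx": -0.53, "ty": 3.34, "tz": 0, "wx": 0, "wy": 0, "wz": 0}, {"tx": -0.53, "ty": 3.34, "tz": 0, "wx": 0, "wy": 0, "wz": 0}, {"tx": -0.53, "ty": 3.34, "tz": 0, "wx": 0, "wy": 0, "wz": 0}, {"tx": -0.53, "ty": 3.34, "tz": 0, "wx": 0, "wy": 0, "wz": 0}])

```text
time_s: 34.82
ee_pos: [503.6, 87.6, 230.2]
ee_rot: [179.9, -0.1, 3.0]
force: [1.2, 0.2, -0.2]
gripper_width: 90.3
gripper_force: 0.0
```

>>> move_arm(plan=[{"tx": -0.53, "ty": 3.34, "tz": 0, "wx": 0, "wy": 0, "wz": 0}, {"tx": -0.53, "ty": 3.34, "tz": 0, "wx": 0, "wy": 0, "wz": 0}, {"tx": -0.53, "ty": 3.34, "tz": 0, "wx": 0, "wy": 0, "wz": 0}, {"tx": -0.53, "ty": 3.34, "tz": 0, "wx": 0, "wy": 0, "wz": 0}, {"tx": -0.53, "ty": 3.34, "tz": 0, "wx": 0, "wy": 0, "wz": 0}, {"tx": -0.53, "ty": 3.34, "tz": 0, "wx": 0, "wy": 0, "wz": 0}, {"tx": -0.53, "ty": 3.34, "tz": 0, "wx": 0, "wy": 0, "wz": 0}, {"tx": -0.53, "ty": 3.34, "tz": 0, "wx": 0, "wy": 0, "wz": 0}, {"tx": -0.53, "ty": 3.34, "tz": 0, "wx": 0, "wy": 0, "wz": 0}, {"tx": -0.53, "ty": 3.34, "tz": 0, "wx": 0, "wy": 0, "wz": 0}, {"tx": 0, "ty": 0, "tz": 0, "wx": 0, "wy": 0, "wz": 0}, {"tx": 0, "ty": 0, "tz": 0, "wx": 0, "wy": 0, "wz": 0}])

```text
time_s: 35.82
ee_pos: [467.9, -248.4, 230.1]
ee_rot: [180.0, -0.0, 2.8]
force: [-0.4, 1.3, 0.1]
gripper_width: 89.8
gripper_force: 0.0
```

```bash
cat >> h.py <<'E'
def checkslots(js):
    g=grab_frame('side'); N=np.array([-WD[1],WD[0]])
    for j in js:
        c=slot(j); P=proj(g,[[*(c+w*N+h*WD),z] for z,w in((82,9),(187,26),(187,-26)) for h in(12,-12)])
        a,b=P.min(0),P.max(0); print('slot',j,'expect',np.round([*a,*(b-a)],0)); a=(a-6).astype(int); b=(b+6).astype(int); dark(g,' got',[(a[0]+2,a[1],b[0]-2,b[1])])
E
python3 - <<'E'
from h import *
checkslots([0,1])
s=env.state();print(s['ee_pos'],s['ee_rot'])
i=2
chain([(None,down(2.9)),([RX[i],RY[i],137],None),([RX[i],RY[i],280],None),(None,down(12.75)),([*slot(i),280],None)])
E
```

```text
slot 0 expect [217. 224.  18.  39.]
 got (array([218, 229,  21,  36]), 278.0)
slot 1 expect [233. 230.  18.  39.]
 got (array([228, 229,  24,  42]), 410.0)
[ 468.0172163  -247.19443652  230.14412467] [-1.79993860e+02 -2.18412148e-02  2.85857800e+00]
 turn 1 x [-0.    -0.    -0.001]
 shift 3 x [-0.16  1.12  3.1 ]
 shift 5 x [ 0.    0.   -2.86]
 turn 2 x [ 0.     0.    -0.086]
 shift 17 x [ 0.81 -3.2   0.  ]
```

>>> move_arm(plan=[{"tx": -0.4, "ty": 3.3, "tz": 0, "wx": 0, "wy": 0, "wz": 0}, {"tx": 0, "ty": 0, "tz": 0, "wx": 0, "wy": 0, "wz": 0}, {"tx": 0, "ty": 0, "tz": 2.4, "wx": 0, "wy": 0, "wz": 0}, {"tx": 0, "ty": 0, "tz": 2.4, "wx": 0, "wy": 0, "wz": 0}, {"tx": 0, "ty": 0, "tz": 2.4, "wx": 0, "wy": 0, "wz": 0}, {"tx": 0, "ty": 0, "tz": 1.5, "wx": 0, "wy": 0, "wz": 0}, {"tx": 0, "ty": 0, "tz": 0.7, "wx": 0, "wy": 0, "wz": 0}, {"tx": 0, "ty": 0, "tz": 0, "wx": 0, "wy": 0, "wz": 0}, {"tx": 0, "ty": 0, "tz": 0, "wx": 0, "wy": 0, "wz": 0}])

```text
time_s: 36.62
ee_pos: [466.7, -279.7, 136.9]
ee_rot: [179.9, -0.1, 3.0]
force: [0.0, -0.3, 0.6]
gripper_width: 90.1
gripper_force: 0.0
```

>>> move_arm(plan=[{"tx": 0, "ty": 0, "tz": 0, "wx": 0, "wy": 0, "wz": 0}, {"tx": 0, "ty": 0, "tz": 0, "wx": 0, "wy": 0, "wz": 0}, {"tx": 0, "ty": 0, "tz": 0, "wx": 0, "wy": 0, "wz": 0}, {"tx": 0, "ty": 0, "tz": 0, "wx": 0, "wy": 0, "wz": 0}, {"tx": 0, "ty": 0, "tz": 0, "wx": 0, "wy": 0, "wz": 0}, {"tx": 0, "ty": 0, "tz": 0, "wx": 0, "wy": 0, "wz": 0}, {"tx": 0, "ty": 0, "tz": 0, "wx": 0, "wy": 0, "wz": 0}, {"tx": 0, "ty": 0, "tz": 0, "wx": 0, "wy": 0, "wz": 0}, {"tx": 0, "ty": 0, "tz": 0, "wx": 0, "wy": 0, "wz": 0}, {"tx": 0, "ty": 0, "tz": 0, "wx": 0, "wy": 0, "wz": 0}, {"tx": 0, "ty": 0, "tz": 0, "wx": 0, "wy": 0, "wz": 0}, {"tx": 0, "ty": 0, "tz": 0, "wx": 0, "wy": 0, "wz": 0}], gripper=2, force=25)

```text
time_s: 37.62
ee_pos: [466.0, -280.3, 136.3]
ee_rot: [180.0, -0.0, 2.9]
force: [0.5, -0.3, 0.0]
gripper_width: 25.8
gripper_force: 25.0
```

>>> move_arm(plan=[{"tx": 0, "ty": 0, "tz": -1, "wx": 0, "wy": 0, "wz": 0}, {"tx": 0, "ty": 0, "tz": -2, "wx": 0, "wy": 0, "wz": 0}, {"tx": 0, "ty": 0, "tz": -3, "wx": 0, "wy": 0, "wz": 0}, {"tx": 0, "ty": 0, "tz": -3, "wx": 0, "wy": 0, "wz": 0}, {"tx": 0, "ty": 0, "tz": -3, "wx": 0, "wy": 0, "wz": 0}, {"tx": 0, "ty": 0, "tz": -2.4, "wx": 0, "wy": 0, "wz": 0}, {"tx": 0, "ty": 0, "tz": 0, "wx": 0, "wy": 0, "wz": -0.086}, {"tx": 0, "ty": 0, "tz": 0, "wx": 0, "wy": 0, "wz": -0.086}, {"tx": 0.81, "ty": -3.2, "tz": 0, "wx": 0, "wy": 0, "wz": 0}, {"tx": 0.81, "ty": -3.2, "tz": 0, "wx": 0, "wy": 0, "wz": 0}, {"tx": 0.81, "ty": -3.2, "tz": 0, "wx": 0, "wy": 0, "wz": 0}, {"tx": 0.81, "ty": -3.2, "tz": 0, "wx": 0, "wy": 0, "wz": 0}])

```text
time_s: 38.62
ee_pos: [468.9, -147.0, 281.0]
ee_rot: [179.9, -0.1, 12.7]
force: [0.6, 0.8, -0.1]
gripper_width: 26.2
gripper_force: 25.0
```

>>> move_arm(plan=[{"tx": 0.81, "ty": -3.2, "tz": 0, "wx": 0, "wy": 0, "wz": 0}, {"tx": 0.81, "ty": -3.2, "tz": 0, "wx": 0, "wy": 0, "wz": 0}, {"tx": 0.81, "ty": -3.2, "tz": 0, "wx": 0, "wy": 0, "wz": 0}, {"tx": 0.81, "ty": -3.2, "tz": 0, "wx": 0, "wy": 0, "wz": 0}, {"tx": 0.81, "ty": -3.2, "tz": 0, "wx": 0, "wy": 0, "wz": 0}, {"tx": 0.81, "ty": -3.2, "tz": 0, "wx": 0, "wy": 0, "wz": 0}, {"tx": 0.81, "ty": -3.2, "tz": 0, "wx": 0, "wy": 0, "wz": 0}, {"tx": 0.81, "ty": -3.2, "tz": 0, "wx": 0, "wy": 0, "wz": 0}, {"tx": 0.81, "ty": -3.2, "tz": 0, "wx": 0, "wy": 0, "wz": 0}, {"tx": 0.81, "ty": -3.2, "tz": 0, "wx": 0, "wy": 0, "wz": 0}, {"tx": 0.81, "ty": -3.2, "tz": 0, "wx": 0, "wy": 0, "wz": 0}, {"tx": 0.81, "ty": -3.2, "tz": 0, "wx": 0, "wy": 0, "wz": 0}])

```text
time_s: 39.62
ee_pos: [478.6, 249.4, 280.9]
ee_rot: [180.0, -0.1, 12.8]
force: [1.0, 0.0, -0.6]
gripper_width: 26.0
gripper_force: 25.0
```

>>> move_arm(plan=[{"tx": 0.81, "ty": -3.2, "tz": 0, "wx": 0, "wy": 0, "wz": 0}, {"tx": 0, "ty": 0, "tz": 0, "wx": 0, "wy": 0, "wz": 0}, {"tx": 0, "ty": 0, "tz": 0, "wx": 0, "wy": 0, "wz": 0}])

```text
time_s: 39.87
ee_pos: [479.4, 281.9, 280.1]
ee_rot: [179.9, -0.0, 13.0]
force: [-1.0, -0.0, -0.6]
gripper_width: 26.1
gripper_force: 25.0
```

```bash
python3 - <<'E'
from h import *
s=env.state();print(s['ee_pos'],s['ee_rot'],s['force'])
chain([(None,down(12.75)),([*slot(2),205],None),([*slot(2),157],None)])
E
```

```text
[479.41547754 281.93112684 280.14653562] [ 1.79927533e+02 -1.76553916e-02  1.29615744e+01] [-1.03957087 -0.04041338 -0.56188121]
 turn 1 x [ 0.001 -0.     0.004]
 shift 3 x [-0.    0.06  2.5 ]
 shift 2 x [0.  0.  2.4]
```

>>> move_arm(plan=[{"tx": 0, "ty": 0.15, "tz": 2.5, "wx": 0, "wy": 0, "wz": 0.003}, {"tx": 0, "ty": 0, "tz": 2.5, "wx": 0, "wy": 0, "wz": 0}, {"tx": 0, "ty": 0, "tz": 2.0, "wx": 0, "wy": 0, "wz": 0}, {"tx": 0, "ty": 0, "tz": 0.5, "wx": 0, "wy": 0, "wz": 0}, {"tx": 0, "ty": 0, "tz": 0, "wx": 0, "wy": 0, "wz": 0}, {"tx": 0, "ty": 0, "tz": 0, "wx": 0, "wy": 0, "wz": 0}])

```text
time_s: 40.37
ee_pos: [480.7, 278.7, 206.2]
ee_rot: [180.0, -0.1, 12.6]
force: [0.3, 0.0, -0.6]
gripper_width: 26.3
gripper_force: 25.0
```

>>> move_arm(plan=[{"tx": 0, "ty": 0, "tz": 1.2, "wx": 0, "wy": 0, "wz": 0}, {"tx": 0, "ty": 0, "tz": 1.2, "wx": 0, "wy": 0, "wz": 0}, {"tx": 0, "ty": 0, "tz": 1.2, "wx": 0, "wy": 0, "wz": 0}, {"tx": 0, "ty": 0, "tz": 0.7, "wx": 0, "wy": 0, "wz": 0}, {"tx": 0, "ty": 0, "tz": 0.3, "wx": 0, "wy": 0, "wz": 0}, {"tx": 0, "ty": 0, "tz": 0, "wx": 0, "wy": 0, "wz": 0}, {"tx": 0, "ty": 0, "tz": 0, "wx": 0, "wy": 0, "wz": 0}])

```text
time_s: 40.95
ee_pos: [480.7, 279.4, 160.0]
ee_rot: [180.0, -0.1, 12.6]
force: [0.3, -1.3, 0.5]
gripper_width: 26.0
gripper_force: 25.0
```

>>> move_arm(plan=[{"tx": 0, "ty": 0, "tz": 0, "wx": 0, "wy": 0, "wz": 0}, {"tx": 0, "ty": 0, "tz": 0, "wx": 0, "wy": 0, "wz": 0}, {"tx": 0, "ty": 0, "tz": 0, "wx": 0, "wy": 0, "wz": 0}, {"tx": 0, "ty": 0, "tz": 0, "wx": 0, "wy": 0, "wz": 0}], gripper=4)

```text
time_s: 41.28
ee_pos: [480.3, 279.7, 159.4]
ee_rot: [-180.0, -0.1, 12.6]
force: [0.4, 1.6, 0.5]
gripper_width: 40.0
gripper_force: 4.4
```

>>> move_arm(plan=[{"tx": 0, "ty": 0, "tz": 0, "wx": 0, "wy": 0, "wz": 0}, {"tx": 0, "ty": 0, "tz": 0, "wx": 0, "wy": 0, "wz": 0}, {"tx": 0, "ty": 0, "tz": 0, "wx": 0, "wy": 0, "wz": 0}, {"tx": 0, "ty": 0, "tz": 0, "wx": 0, "wy": 0, "wz": 0}, {"tx": 0, "ty": 0, "tz": 0, "wx": 0, "wy": 0, "wz": 0}, {"tx": 0, "ty": 0, "tz": 0, "wx": 0, "wy": 0, "wz": 0}, {"tx": 0, "ty": 0, "tz": 0, "wx": 0, "wy": 0, "wz": 0}, {"tx": 0, "ty": 0, "tz": 0, "wx": 0, "wy": 0, "wz": 0}], gripper=9)

```text
time_s: 41.95
ee_pos: [480.1, 279.1, 159.0]
ee_rot: [179.9, -0.0, 12.6]
force: [-0.4, 0.1, -0.3]
gripper_width: 88.8
gripper_force: 0.0
```

>>> move_arm(plan=[{"tx": 0, "ty": 0, "tz": -1.5, "wx": 0, "wy": 0, "wz": 0}, {"tx": 0, "ty": 0, "tz": -3, "wx": 0, "wy": 0, "wz": 0}, {"tx": 0, "ty": 0, "tz": -3, "wx": 0, "wy": 0, "wz": 0}, {"tx": 0, "ty": 0, "tz": 0, "wx": 0, "wy": 0, "wz": 0.086}, {"tx": 0, "ty": 0, "tz": 0, "wx": 0, "wy": 0, "wz": 0.086}, {"tx": -0.56, "ty": 3.29, "tz": 0, "wx": 0, "wy": 0, "wz": 0}, {"tx": -0.56, "ty": 3.29, "tz": 0, "wx": 0, "wy": 0, "wz": 0}, {"tx": -0.56, "ty": 3.29, "tz": 0, "wx": 0, "wy": 0, "wz": 0}, {"tx": -0.56, "ty": 3.29, "tz": 0, "wx": 0, "wy": 0, "wz": 0}, {"tx": -0.56, "ty": 3.29, "tz": 0, "wx": 0, "wy": 0, "wz": 0}, {"tx": -0.56, "ty": 3.29, "tz": 0, "wx": 0, "wy": 0, "wz": 0}, {"tx": -0.56, "ty": 3.29, "tz": 0, "wx": 0, "wy": 0, "wz": 0}])

```text
time_s: 42.95
ee_pos: [451.5, 45.8, 234.2]
ee_rot: [179.9, -0.1, 2.8]
force: [0.1, -0.7, 0.7]
gripper_width: 90.1
gripper_force: 0.0
```

>>> move_arm(plan=[{"tx": -0.56, "ty": 3.29, "tz": 0, "wx": 0, "wy": 0, "wz": 0}, {"tx": -0.56, "ty": 3.29, "tz": 0, "wx": 0, "wy": 0, "wz": 0}, {"tx": -0.56, "ty": 3.29, "tz": 0, "wx": 0, "wy": 0, "wz": 0}, {"tx": -0.56, "ty": 3.29, "tz": 0, "wx": 0, "wy": 0, "wz": 0}, {"tx": -0.56, "ty": 3.29, "tz": 0, "wx": 0, "wy": 0, "wz": 0}, {"tx": -0.56, "ty": 3.29, "tz": 0, "wx": 0, "wy": 0, "wz": 0}, {"tx": -0.56, "ty": 3.29, "tz": 0, "wx": 0, "wy": 0, "wz": 0}, {"tx": -0.56, "ty": 3.29, "tz": 0, "wx": 0, "wy": 0, "wz": 0}, {"tx": -0.56, "ty": 3.29, "tz": 0, "wx": 0, "wy": 0, "wz": 0}, {"tx": -0.56, "ty": 3.29, "tz": 0, "wx": 0, "wy": 0, "wz": 0}, {"tx": 0, "ty": 0, "tz": 0, "wx": 0, "wy": 0, "wz": 0}, {"tx": 0, "ty": 0, "tz": 0, "wx": 0, "wy": 0, "wz": 0}])

```text
time_s: 43.95
ee_pos: [411.6, -285.2, 234.0]
ee_rot: [180.0, -0.0, 2.6]
force: [-0.2, 0.1, 0.0]
gripper_width: 90.0
gripper_force: 0.0
```

```bash
python3 - <<'E'
from h import *
checkslots([0,1,2])
s=env.state();print(s['ee_pos'],s['ee_rot'])
i=3
chain([(None,down(1)),([RX[i],RY[i],137],None),([RX[i],RY[i],280],None),(None,down(12.75)),([*slot(i),280],None)])
E
```

```text
slot 0 expect [217. 224.  18.  39.]
 got (array([218, 229,  21,  36]), 282.0)
slot 1 expect [233. 230.  18.  39.]
 got (array([228, 229,  27,  42]), 466.5)
slot 2 expect [249. 235.  18.  39.]
 got (array([245, 235,  22,  40]), 450.0)
[ 411.7231953  -284.02513697  234.08100196] [-1.79988926e+02 -1.36687243e-02  2.69073314e+00]
 turn 1 x [-0.   -0.    0.03]
 shift 3 x [ 0.01 -0.01  3.24]
 shift 5 x [ 0.    0.   -2.86]
 turn 2 x [ 0.     0.    -0.103]
 shift 16 x [ 0.89 -3.34  0.  ]
```

>>> move_arm(plan=[{"tx": 0, "ty": 0, "tz": 2.4, "wx": 0, "wy": 0, "wz": 0.03}, {"tx": 0, "ty": 0, "tz": 2.4, "wx": 0, "wy": 0, "wz": 0}, {"tx": 0, "ty": 0, "tz": 2.4, "wx": 0, "wy": 0, "wz": 0}, {"tx": 0, "ty": 0, "tz": 1.6, "wx": 0, "wy": 0, "wz": 0}, {"tx": 0, "ty": 0, "tz": 0.9, "wx": 0, "wy": 0, "wz": 0}, {"tx": 0, "ty": 0, "tz": 0, "wx": 0, "wy": 0, "wz": 0}, {"tx": 0, "ty": 0, "tz": 0, "wx": 0, "wy": 0, "wz": 0}])

```text
time_s: 44.58
ee_pos: [412.6, -283.5, 137.8]
ee_rot: [180.0, -0.1, 1.1]
force: [0.4, -0.2, -0.2]
gripper_width: 90.3
gripper_force: 0.0
```

>>> move_arm(plan=[{"tx": 0, "ty": 0, "tz": 0, "wx": 0, "wy": 0, "wz": 0}, {"tx": 0, "ty": 0, "tz": 0, "wx": 0, "wy": 0, "wz": 0}, {"tx": 0, "ty": 0, "tz": 0, "wx": 0, "wy": 0, "wz": 0}, {"tx": 0, "ty": 0, "tz": 0, "wx": 0, "wy": 0, "wz": 0}, {"tx": 0, "ty": 0, "tz": 0, "wx": 0, "wy": 0, "wz": 0}, {"tx": 0, "ty": 0, "tz": 0, "wx": 0, "wy": 0, "wz": 0}, {"tx": 0, "ty": 0, "tz": 0, "wx": 0, "wy": 0, "wz": 0}, {"tx": 0, "ty": 0, "tz": 0, "wx": 0, "wy": 0, "wz": 0}, {"tx": 0, "ty": 0, "tz": 0, "wx": 0, "wy": 0, "wz": 0}, {"tx": 0, "ty": 0, "tz": 0, "wx": 0, "wy": 0, "wz": 0}, {"tx": 0, "ty": 0, "tz": 0, "wx": 0, "wy": 0, "wz": 0}, {"tx": 0, "ty": 0, "tz": 0, "wx": 0, "wy": 0, "wz": 0}], gripper=2, force=25)

```text
time_s: 45.58
ee_pos: [412.1, -284.0, 137.2]
ee_rot: [180.0, -0.0, 1.1]
force: [0.2, -0.2, -1.5]
gripper_width: 26.0
gripper_force: 25.0
```

>>> move_arm(plan=[{"tx": 0, "ty": 0, "tz": -1, "wx": 0, "wy": 0, "wz": 0}, {"tx": 0, "ty": 0, "tz": -2, "wx": 0, "wy": 0, "wz": 0}, {"tx": 0, "ty": 0, "tz": -3, "wx": 0, "wy": 0, "wz": 0}, {"tx": 0, "ty": 0, "tz": -3, "wx": 0, "wy": 0, "wz": 0}, {"tx": 0, "ty": 0, "tz": -3, "wx": 0, "wy": 0, "wz": 0}, {"tx": 0, "ty": 0, "tz": -2.4, "wx": 0, "wy": 0, "wz": 0}, {"tx": 0, "ty": 0, "tz": 0, "wx": 0, "wy": 0, "wz": -0.103}, {"tx": 0, "ty": 0, "tz": 0, "wx": 0, "wy": 0, "wz": -0.103}, {"tx": 0.89, "ty": -3.34, "tz": 0, "wx": 0, "wy": 0, "wz": 0}, {"tx": 0.89, "ty": -3.34, "tz": 0, "wx": 0, "wy": 0, "wz": 0}, {"tx": 0.89, "ty": -3.34, "tz": 0, "wx": 0, "wy": 0, "wz": 0}, {"tx": 0.89, "ty": -3.34, "tz": 0, "wx": 0, "wy": 0, "wz": 0}])

```text
time_s: 46.58
ee_pos: [416.7, -144.5, 282.0]
ee_rot: [179.9, -0.1, 12.8]
force: [0.5, -0.1, -1.0]
gripper_width: 25.8
gripper_force: 25.0
```

>>> move_arm(plan=[{"tx": 0.89, "ty": -3.34, "tz": 0, "wx": 0, "wy": 0, "wz": 0}, {"tx": 0.89, "ty": -3.34, "tz": 0, "wx": 0, "wy": 0, "wz": 0}, {"tx": 0.89, "ty": -3.34, "tz": 0, "wx": 0, "wy": 0, "wz": 0}, {"tx": 0.89, "ty": -3.34, "tz": 0, "wx": 0, "wy": 0, "wz": 0}, {"tx": 0.89, "ty": -3.34, "tz": 0, "wx": 0, "wy": 0, "wz": 0}, {"tx": 0.89, "ty": -3.34, "tz": 0, "wx": 0, "wy": 0, "wz": 0}, {"tx": 0.89, "ty": -3.34, "tz": 0, "wx": 0, "wy": 0, "wz": 0}, {"tx": 0.89, "ty": -3.34, "tz": 0, "wx": 0, "wy": 0, "wz": 0}, {"tx": 0.89, "ty": -3.34, "tz": 0, "wx": 0, "wy": 0, "wz": 0}, {"tx": 0.89, "ty": -3.34, "tz": 0, "wx": 0, "wy": 0, "wz": 0}, {"tx": 0.89, "ty": -3.34, "tz": 0, "wx": 0, "wy": 0, "wz": 0}, {"tx": 0.89, "ty": -3.34, "tz": 0, "wx": 0, "wy": 0, "wz": 0}])

```text
time_s: 47.58
ee_pos: [431.5, 270.5, 281.9]
ee_rot: [180.0, -0.1, 12.9]
force: [0.5, -0.1, -1.1]
gripper_width: 26.1
gripper_force: 25.0
```

>>> move_arm(plan=[{"tx": 0, "ty": 0, "tz": 0, "wx": 0, "wy": 0, "wz": 0}, {"tx": 0, "ty": 0, "tz": 0, "wx": 0, "wy": 0, "wz": 0}, {"tx": 0, "ty": 0, "tz": 0, "wx": 0, "wy": 0, "wz": 0}])

```text
time_s: 47.83
ee_pos: [431.7, 268.4, 281.2]
ee_rot: [179.9, -0.0, 12.9]
force: [-0.1, -0.4, -0.5]
gripper_width: 26.3
gripper_force: 25.0
```

```bash
python3 - <<'E'
from h import *
s=env.state();print(s['ee_pos'],s['ee_rot'],s['force'])
chain([(None,down(12.75)),([*slot(3),205],None),([*slot(3),157],None)])
E
```

```text
[431.69448987 268.35112703 281.2213507 ] [ 1.79915622e+02 -1.55635117e-02  1.28870824e+01] [-0.13678237 -0.43426659 -0.46018159]
 turn 1 x [ 0.001 -0.     0.002]
 shift 3 x [ 0.05 -0.03  2.54]
 shift 2 x [0.  0.  2.4]
```

>>> move_arm(plan=[{"tx": 0.1, "ty": -0.1, "tz": 2.5, "wx": 0, "wy": 0, "wz": 0}, {"tx": 0, "ty": 0, "tz": 2.5, "wx": 0, "wy": 0, "wz": 0}, {"tx": 0, "ty": 0, "tz": 2.1, "wx": 0, "wy": 0, "wz": 0}, {"tx": 0, "ty": 0, "tz": 0.5, "wx": 0, "wy": 0, "wz": 0}, {"tx": 0, "ty": 0, "tz": 0, "wx": 0, "wy": 0, "wz": 0}, {"tx": 0, "ty": 0, "tz": 0, "wx": 0, "wy": 0, "wz": 0}])

```text
time_s: 48.33
ee_pos: [433.4, 269.3, 206.1]
ee_rot: [180.0, -0.1, 12.8]
force: [0.0, 0.6, 0.4]
gripper_width: 26.1
gripper_force: 25.0
```

>>> move_arm(plan=[{"tx": 0, "ty": 0, "tz": 1.2, "wx": 0, "wy": 0, "wz": 0}, {"tx": 0, "ty": 0, "tz": 1.2, "wx": 0, "wy": 0, "wz": 0}, {"tx": 0, "ty": 0, "tz": 1.2, "wx": 0, "wy": 0, "wz": 0}, {"tx": 0, "ty": 0, "tz": 0.9, "wx": 0, "wy": 0, "wz": 0}, {"tx": 0, "ty": 0, "tz": 0.4, "wx": 0, "wy": 0, "wz": 0}, {"tx": 0, "ty": 0, "tz": 0, "wx": 0, "wy": 0, "wz": 0}, {"tx": 0, "ty": 0, "tz": 0, "wx": 0, "wy": 0, "wz": 0}])

```text
time_s: 48.92
ee_pos: [433.3, 270.0, 156.7]
ee_rot: [180.0, -0.1, 12.8]
force: [-0.4, -0.4, -1.1]
gripper_width: 26.0
gripper_force: 25.0
```

>>> move_arm(plan=[{"tx": 0, "ty": 0, "tz": 0, "wx": 0, "wy": 0, "wz": 0}, {"tx": 0, "ty": 0, "tz": 0, "wx": 0, "wy": 0, "wz": 0}, {"tx": 0, "ty": 0, "tz": 0, "wx": 0, "wy": 0, "wz": 0}, {"tx": 0, "ty": 0, "tz": 0, "wx": 0, "wy": 0, "wz": 0}], gripper=4)

```text
time_s: 49.25
ee_pos: [432.9, 269.9, 156.3]
ee_rot: [180.0, -0.1, 12.9]
force: [0.5, -0.2, 0.1]
gripper_width: 40.0
gripper_force: 4.7
```

>>> move_arm(plan=[{"tx": 0, "ty": 0, "tz": 0, "wx": 0, "wy": 0, "wz": 0}, {"tx": 0, "ty": 0, "tz": 0, "wx": 0, "wy": 0, "wz": 0}, {"tx": 0, "ty": 0, "tz": 0, "wx": 0, "wy": 0, "wz": 0}, {"tx": 0, "ty": 0, "tz": 0, "wx": 0, "wy": 0, "wz": 0}, {"tx": 0, "ty": 0, "tz": 0, "wx": 0, "wy": 0, "wz": 0}, {"tx": 0, "ty": 0, "tz": 0, "wx": 0, "wy": 0, "wz": 0}, {"tx": 0, "ty": 0, "tz": 0, "wx": 0, "wy": 0, "wz": 0}, {"tx": 0, "ty": 0, "tz": 0, "wx": 0, "wy": 0, "wz": 0}], gripper=9)

```text
time_s: 49.92
ee_pos: [432.8, 269.8, 156.0]
ee_rot: [179.9, -0.0, 12.9]
force: [-0.8, -0.4, 0.3]
gripper_width: 89.2
gripper_force: 0.0
```

>>> move_arm(plan=[{"tx": 0, "ty": 0, "tz": -1.5, "wx": 0, "wy": 0, "wz": 0}, {"tx": 0, "ty": 0, "tz": -3, "wx": 0, "wy": 0, "wz": 0}, {"tx": 0, "ty": 0, "tz": -3, "wx": 0, "wy": 0, "wz": 0}, {"tx": 0, "ty": 0, "tz": 0, "wx": 0, "wy": 0, "wz": 0.086}, {"tx": 0, "ty": 0, "tz": 0, "wx": 0, "wy": 0, "wz": 0.086}, {"tx": 0, "ty": 0, "tz": 0, "wx": 0, "wy": 0, "wz": 0.086}, {"tx": -0.32, "ty": 3.28, "tz": 0, "wx": 0, "wy": 0, "wz": 0}, {"tx": -0.32, "ty": 3.28, "tz": 0, "wx": 0, "wy": 0, "wz": 0}, {"tx": -0.32, "ty": 3.28, "tz": 0, "wx": 0, "wy": 0, "wz": 0}, {"tx": -0.32, "ty": 3.28, "tz": 0, "wx": 0, "wy": 0, "wz": 0}, {"tx": -0.32, "ty": 3.28, "tz": 0, "wx": 0, "wy": 0, "wz": 0}, {"tx": -0.32, "ty": 3.28, "tz": 0, "wx": 0, "wy": 0, "wz": 0}])

```text
time_s: 50.92
ee_pos: [406.4, 72.4, 231.2]
ee_rot: [180.0, -0.1, -1.9]
force: [1.4, 0.1, 0.2]
gripper_width: 90.2
gripper_force: 0.0
```

>>> move_arm(plan=[{"tx": -0.32, "ty": 3.28, "tz": 0, "wx": 0, "wy": 0, "wz": 0}, {"tx": -0.32, "ty": 3.28, "tz": 0, "wx": 0, "wy": 0, "wz": 0}, {"tx": -0.32, "ty": 3.28, "tz": 0, "wx": 0, "wy": 0, "wz": 0}, {"tx": -0.32, "ty": 3.28, "tz": 0, "wx": 0, "wy": 0, "wz": 0}, {"tx": -0.32, "ty": 3.28, "tz": 0, "wx": 0, "wy": 0, "wz": 0}, {"tx": -0.32, "ty": 3.28, "tz": 0, "wx": 0, "wy": 0, "wz": 0}, {"tx": -0.32, "ty": 3.28, "tz": 0, "wx": 0, "wy": 0, "wz": 0}, {"tx": -0.32, "ty": 3.28, "tz": 0, "wx": 0, "wy": 0, "wz": 0}, {"tx": -0.32, "ty": 3.28, "tz": 0, "wx": 0, "wy": 0, "wz": 0}, {"tx": -0.32, "ty": 3.28, "tz": 0, "wx": 0, "wy": 0, "wz": 0}, {"tx": -0.32, "ty": 3.28, "tz": 0, "wx": 0, "wy": 0, "wz": 0}, {"tx": 0, "ty": 0, "tz": 0, "wx": 0, "wy": 0, "wz": 0}])

```text
time_s: 51.92
ee_pos: [359.2, -290.6, 231.2]
ee_rot: [179.8, -0.1, -2.2]
force: [0.2, -0.8, 1.3]
gripper_width: 90.2
gripper_force: 0.0
```

```bash
python3 - <<'E'
from h import *
checkslots([0,1,2,3])
s=env.state();print(s['ee_pos'],s['ee_rot'])
i=4
chain([(None,down(-2)),([RX[i],RY[i],137],None),([RX[i],RY[i],280],None),(None,down(12.75)),([*slot(i),280],None)])
E
```

```text
slot 0 expect [217. 224.  18.  39.]
 got (array([218, 229,  21,  36]), 281.0)
slot 1 expect [233. 230.  18.  39.]
 got (array([228, 229,  27,  42]), 469.0)
slot 2 expect [249. 235.  18.  39.]
 got (array([245, 235,  26,  40]), 470.0)
slot 3 expect [266. 240.  18.  39.]
 got (array([262, 238,  22,  44]), 352.5)
[ 359.16816667 -287.86313873  231.05577877] [ 1.79945164e+02 -2.79960484e-02 -2.17013924e+00]
 turn 1 x [ 0.001 -0.    -0.003]
 shift 3 x [-0.01 -0.05  3.14]
 shift 5 x [ 0.    0.   -2.86]
 turn 3 x [ 0.     0.    -0.086]
 shift 16 x [ 0.92 -3.29  0.  ]
```

>>> move_arm(plan=[{"tx": 0, "ty": -0.1, "tz": 2.4, "wx": 0, "wy": 0, "wz": 0}, {"tx": 0, "ty": 0, "tz": 2.4, "wx": 0, "wy": 0, "wz": 0}, {"tx": 0, "ty": 0, "tz": 2.4, "wx": 0, "wy": 0, "wz": 0}, {"tx": 0, "ty": 0, "tz": 1.5, "wx": 0, "wy": 0, "wz": 0}, {"tx": 0, "ty": 0, "tz": 0.7, "wx": 0, "wy": 0, "wz": 0}, {"tx": 0, "ty": 0, "tz": 0, "wx": 0, "wy": 0, "wz": 0}, {"tx": 0, "ty": 0, "tz": 0, "wx": 0, "wy": 0, "wz": 0}])

```text
time_s: 52.55
ee_pos: [360.1, -284.3, 137.8]
ee_rot: [179.9, -0.1, -1.9]
force: [0.5, -0.5, 0.4]
gripper_width: 89.9
gripper_force: 0.0
```

>>> move_arm(plan=[{"tx": 0, "ty": 0, "tz": 0, "wx": 0, "wy": 0, "wz": 0}, {"tx": 0, "ty": 0, "tz": 0, "wx": 0, "wy": 0, "wz": 0}, {"tx": 0, "ty": 0, "tz": 0, "wx": 0, "wy": 0, "wz": 0}, {"tx": 0, "ty": 0, "tz": 0, "wx": 0, "wy": 0, "wz": 0}, {"tx": 0, "ty": 0, "tz": 0, "wx": 0, "wy": 0, "wz": 0}, {"tx": 0, "ty": 0, "tz": 0, "wx": 0, "wy": 0, "wz": 0}, {"tx": 0, "ty": 0, "tz": 0, "wx": 0, "wy": 0, "wz": 0}, {"tx": 0, "ty": 0, "tz": 0, "wx": 0, "wy": 0, "wz": 0}, {"tx": 0, "ty": 0, "tz": 0, "wx": 0, "wy": 0, "wz": 0}, {"tx": 0, "ty": 0, "tz": 0, "wx": 0, "wy": 0, "wz": 0}, {"tx": 0, "ty": 0, "tz": 0, "wx": 0, "wy": 0, "wz": 0}, {"tx": 0, "ty": 0, "tz": 0, "wx": 0, "wy": 0, "wz": 0}], gripper=2, force=25)

```text
time_s: 53.55
ee_pos: [359.6, -284.6, 137.2]
ee_rot: [180.0, -0.0, -1.9]
force: [0.3, -1.3, -1.1]
gripper_width: 26.0
gripper_force: 25.0
```

>>> move_arm(plan=[{"tx": 0, "ty": 0, "tz": -1, "wx": 0, "wy": 0, "wz": 0}, {"tx": 0, "ty": 0, "tz": -2, "wx": 0, "wy": 0, "wz": 0}, {"tx": 0, "ty": 0, "tz": -3, "wx": 0, "wy": 0, "wz": 0}, {"tx": 0, "ty": 0, "tz": -3, "wx": 0, "wy": 0, "wz": 0}, {"tx": 0, "ty": 0, "tz": -3, "wx": 0, "wy": 0, "wz": 0}, {"tx": 0, "ty": 0, "tz": -2.4, "wx": 0, "wy": 0, "wz": 0}, {"tx": 0, "ty": 0, "tz": 0, "wx": 0, "wy": 0, "wz": -0.086}, {"tx": 0, "ty": 0, "tz": 0, "wx": 0, "wy": 0, "wz": -0.086}, {"tx": 0, "ty": 0, "tz": 0, "wx": 0, "wy": 0, "wz": -0.086}, {"tx": 0.92, "ty": -3.29, "tz": 0, "wx": 0, "wy": 0, "wz": 0}, {"tx": 0.92, "ty": -3.29, "tz": 0, "wx": 0, "wy": 0, "wz": 0}, {"tx": 0.92, "ty": -3.29, "tz": 0, "wx": 0, "wy": 0, "wz": 0}])

```text
time_s: 54.55
ee_pos: [364.2, -181.2, 280.9]
ee_rot: [180.0, -0.0, 12.7]
force: [1.2, 0.4, -0.5]
gripper_width: 25.8
gripper_force: 25.0
```

>>> move_arm(plan=[{"tx": 0.92, "ty": -3.29, "tz": 0, "wx": 0, "wy": 0, "wz": 0}, {"tx": 0.92, "ty": -3.29, "tz": 0, "wx": 0, "wy": 0, "wz": 0}, {"tx": 0.92, "ty": -3.29, "tz": 0, "wx": 0, "wy": 0, "wz": 0}, {"tx": 0.92, "ty": -3.29, "tz": 0, "wx": 0, "wy": 0, "wz": 0}, {"tx": 0.92, "ty": -3.29, "tz": 0, "wx": 0, "wy": 0, "wz": 0}, {"tx": 0.92, "ty": -3.29, "tz": 0, "wx": 0, "wy": 0, "wz": 0}, {"tx": 0.92, "ty": -3.29, "tz": 0, "wx": 0, "wy": 0, "wz": 0}, {"tx": 0.92, "ty": -3.29, "tz": 0, "wx": 0, "wy": 0, "wz": 0}, {"tx": 0.92, "ty": -3.29, "tz": 0, "wx": 0, "wy": 0, "wz": 0}, {"tx": 0.92, "ty": -3.29, "tz": 0, "wx": 0, "wy": 0, "wz": 0}, {"tx": 0.92, "ty": -3.29, "tz": 0, "wx": 0, "wy": 0, "wz": 0}, {"tx": 0.92, "ty": -3.29, "tz": 0, "wx": 0, "wy": 0, "wz": 0}])

```text
time_s: 55.55
ee_pos: [383.9, 229.1, 281.0]
ee_rot: [179.9, -0.0, 12.9]
force: [0.6, -0.7, -0.8]
gripper_width: 26.3
gripper_force: 25.0
```

>>> move_arm(plan=[{"tx": 0.92, "ty": -3.29, "tz": 0, "wx": 0, "wy": 0, "wz": 0}, {"tx": 0, "ty": 0, "tz": 0, "wx": 0, "wy": 0, "wz": 0}, {"tx": 0, "ty": 0, "tz": 0, "wx": 0, "wy": 0, "wz": 0}, {"tx": 0, "ty": 0, "tz": 0, "wx": 0, "wy": 0, "wz": 0}])

```text
time_s: 55.88
ee_pos: [385.7, 260.9, 280.6]
ee_rot: [179.9, 0.0, 12.9]
force: [0.5, -0.4, -1.9]
gripper_width: 26.3
gripper_force: 25.0
```

```bash
python3 - <<'E'
from h import *
s=env.state();print(s['ee_pos'],s['ee_rot'],s['force'])
chain([(None,down(12.75)),([*slot(4),205],None),([*slot(4),157],None)])
E
```

```text
[385.67057942 260.868926   280.61342739] [1.79895118e+02 2.98363262e-02 1.28818281e+01] [ 0.52870143 -0.39747454 -1.86848051]
 turn 1 x [0.002 0.001 0.002]
 shift 3 x [-0.    0.07  2.52]
 shift 2 x [0.  0.  2.4]
```

>>> move_arm(plan=[{"tx": 0, "ty": 0.15, "tz": 2.5, "wx": 0, "wy": 0, "wz": 0}, {"tx": 0, "ty": 0, "tz": 2.5, "wx": 0, "wy": 0, "wz": 0}, {"tx": 0, "ty": 0, "tz": 2.1, "wx": 0, "wy": 0, "wz": 0}, {"tx": 0, "ty": 0, "tz": 0.5, "wx": 0, "wy": 0, "wz": 0}, {"tx": 0, "ty": 0, "tz": 0, "wx": 0, "wy": 0, "wz": 0}, {"tx": 0, "ty": 0, "tz": 0, "wx": 0, "wy": 0, "wz": 0}])

```text
time_s: 56.38
ee_pos: [387.0, 259.4, 205.9]
ee_rot: [180.0, -0.1, 12.8]
force: [-0.7, -0.4, -0.2]
gripper_width: 25.8
gripper_force: 25.0
```

>>> move_arm(plan=[{"tx": 0, "ty": 0, "tz": 1.2, "wx": 0, "wy": 0, "wz": 0}, {"tx": 0, "ty": 0, "tz": 1.2, "wx": 0, "wy": 0, "wz": 0}, {"tx": 0, "ty": 0, "tz": 1.2, "wx": 0, "wy": 0, "wz": 0}, {"tx": 0, "ty": 0, "tz": 0.8, "wx": 0, "wy": 0, "wz": 0}, {"tx": 0, "ty": 0, "tz": 0.4, "wx": 0, "wy": 0, "wz": 0}, {"tx": 0, "ty": 0, "tz": 0, "wx": 0, "wy": 0, "wz": 0}, {"tx": 0, "ty": 0, "tz": 0, "wx": 0, "wy": 0, "wz": 0}])

```text
time_s: 56.97
ee_pos: [386.9, 260.1, 157.7]
ee_rot: [180.0, -0.1, 12.8]
force: [0.6, -0.0, -0.7]
gripper_width: 26.1
gripper_force: 25.0
```

>>> move_arm(plan=[{"tx": 0, "ty": 0, "tz": 0, "wx": 0, "wy": 0, "wz": 0}, {"tx": 0, "ty": 0, "tz": 0, "wx": 0, "wy": 0, "wz": 0}, {"tx": 0, "ty": 0, "tz": 0, "wx": 0, "wy": 0, "wz": 0}, {"tx": 0, "ty": 0, "tz": 0, "wx": 0, "wy": 0, "wz": 0}], gripper=4)

```text
time_s: 57.3
ee_pos: [386.5, 260.0, 157.2]
ee_rot: [180.0, -0.1, 12.9]
force: [0.2, 0.0, -0.3]
gripper_width: 40.2
gripper_force: 4.7
```

>>> move_arm(plan=[{"tx": 0, "ty": 0, "tz": 0, "wx": 0, "wy": 0, "wz": 0}, {"tx": 0, "ty": 0, "tz": 0, "wx": 0, "wy": 0, "wz": 0}, {"tx": 0, "ty": 0, "tz": 0, "wx": 0, "wy": 0, "wz": 0}, {"tx": 0, "ty": 0, "tz": 0, "wx": 0, "wy": 0, "wz": 0}, {"tx": 0, "ty": 0, "tz": 0, "wx": 0, "wy": 0, "wz": 0}, {"tx": 0, "ty": 0, "tz": 0, "wx": 0, "wy": 0, "wz": 0}, {"tx": 0, "ty": 0, "tz": 0, "wx": 0, "wy": 0, "wz": 0}, {"tx": 0, "ty": 0, "tz": 0, "wx": 0, "wy": 0, "wz": 0}], gripper=9)

```text
time_s: 57.97
ee_pos: [386.4, 259.8, 156.9]
ee_rot: [180.0, -0.0, 12.9]
force: [-0.2, -0.0, -0.1]
gripper_width: 88.9
gripper_force: 0.0
```

>>> move_arm(plan=[{"tx": 0, "ty": 0, "tz": -1.5, "wx": 0, "wy": 0, "wz": 0}, {"tx": 0, "ty": 0, "tz": -3, "wx": 0, "wy": 0, "wz": 0}, {"tx": 0, "ty": 0, "tz": -3, "wx": 0, "wy": 0, "wz": 0}, {"tx": 0, "ty": 0, "tz": -3, "wx": 0, "wy": 0, "wz": 0}, {"tx": 0, "ty": 3.5, "tz": 0, "wx": 0, "wy": 0, "wz": 0}, {"tx": 0, "ty": 3.5, "tz": 0, "wx": 0, "wy": 0, "wz": 0}, {"tx": 0, "ty": 3.5, "tz": 0, "wx": 0, "wy": 0, "wz": 0}, {"tx": 0, "ty": 3.5, "tz": 0, "wx": 0, "wy": 0, "wz": 0}, {"tx": 0, "ty": 3.5, "tz": 0, "wx": 0, "wy": 0, "wz": 0}, {"tx": 0, "ty": 3.5, "tz": 0, "wx": 0, "wy": 0, "wz": 0}, {"tx": 0, "ty": 3.5, "tz": 0, "wx": 0, "wy": 0, "wz": 0}])

```text
time_s: 58.88
ee_pos: [440.8, 19.4, 262.3]
ee_rot: [179.9, -0.1, 12.9]
force: [0.3, -0.8, 0.6]
gripper_width: 89.9
gripper_force: 0.0
```

>>> move_arm(plan=[{"tx": 0, "ty": 3.5, "tz": 0, "wx": 0, "wy": 0, "wz": 0}, {"tx": 0, "ty": 3.5, "tz": 0, "wx": 0, "wy": 0, "wz": 0}, {"tx": 0, "ty": 3.5, "tz": 0, "wx": 0, "wy": 0, "wz": 0}, {"tx": 0, "ty": 3.5, "tz": 0, "wx": 0, "wy": 0, "wz": 0}, {"tx": 0, "ty": 3.5, "tz": 0, "wx": 0, "wy": 0, "wz": 0}, {"tx": 0, "ty": 3.5, "tz": 0, "wx": 0, "wy": 0, "wz": 0}, {"tx": 0, "ty": 0, "tz": 0, "wx": 0, "wy": 0, "wz": 0}, {"tx": 0, "ty": 0, "tz": 0, "wx": 0, "wy": 0, "wz": 0}])

```text
time_s: 59.55
ee_pos: [487.5, -185.0, 261.7]
ee_rot: [-180.0, 0.0, 12.7]
force: [-0.5, 0.8, 0.2]
gripper_width: 90.2
gripper_force: 0.0
```

```bash
python3 - <<'E'
from h import *
f=grab_frame('top');g=grab_frame('side')
br=lambda a,s:cv2.resize((255*(a[:,:,::-1]/255.)**.65).astype(np.uint8),None,fx=s,fy=s,interpolation=cv2.INTER_CUBIC)
a=br(f['color'][170:290,155:355],2.8); b=br(g['color'][200:320,190:350],3.3)
a=np.vstack([a,np.zeros((600-a.shape[0],a.shape[1],3),np.uint8)])[:, :]; 
o=np.zeros((596,800,3),np.uint8); a=br(f['color'][170:290,155:355],1.85); o[:a.shape[0],:a.shape[1]]=a
b=br(g['color'][205:305,195:345],3.6); o[596-b.shape[0]:,800-b.shape[1]:]=b; cv2.imwrite('pics/fin.png',o)
e=proj(f,[[450,70,40]])[0]; 
for q in(f,g):
    im=q['color'].astype(int); e=proj(q,[[450,70,40]])[0]; m=(im[...,1]-im[...,0]>25)&(im[...,1]-im[...,2]>10); ys,xs=np.nonzero(m); k=np.hypot(xs-e[0],ys-e[1])<20
    print('dot',onplane(q,[[xs[k].mean(),ys[k].mean()]],40) if k.any() else None)
print(env.state()['ee_pos'],env.state()['time_s'])
E
```

```text
dot [[451.45721928  72.76955584  40.        ]]
dot [[451.90156792  73.41092837  40.        ]]
[ 487.21666801 -182.99449871  262.07738305] 59.65
```

View pics/fin.png

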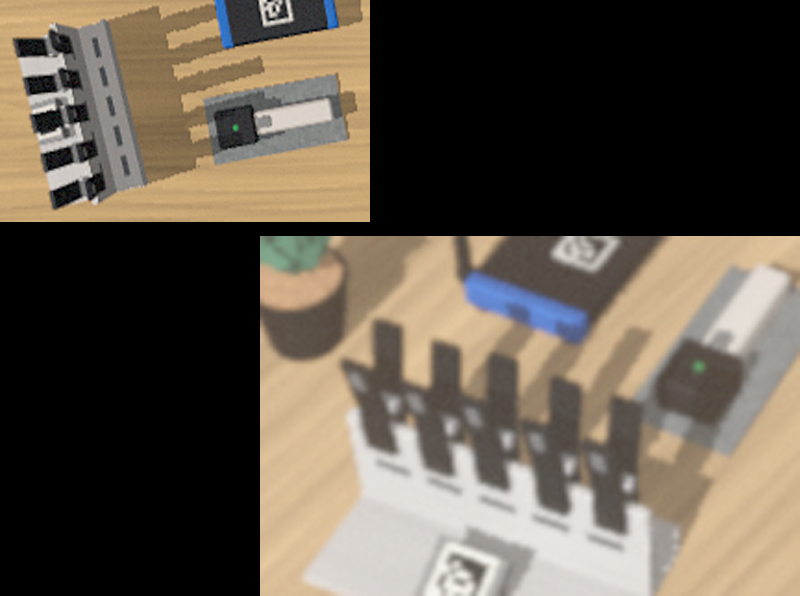

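All five clips stand upright on the wall, jaws well down and evenly spaced (side inset, x≈375–610). The scanner lies along the middle of its pad, and the plant and router are undisturbed. I'm handing in.

```bash
python3 -c "
from workcell import env
print(env.job_done())"
```

```text
the job is handed in; nothing more can be done
None
```

I read both labels, laid the scanner back on its pad, moved all five clips to the tray wall, and handed the job in at about 60 s; the hand-in returned no verdict.

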